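# Fill and latch the spice box

### The job

Push the spare spice jar, standing among the crockery, down into the gap in the middle of the packed row in the wooden spice box, between the second and third jars, easing them apart so that all five stand upright on its floor. Then shut the clear hood, hook the wire bail of the front latch over the keeper on the hood, and press the lever down past its centre until it snaps home and stays. Do not tip the jars over or shift the crockery and gadgets around.

Things in the scene. Friction and masses are not known exactly. Their poses are not given: they have to be found in the camera images.
- spice_box: Fixed pale wooden trough, 56 mm deep (x) by 216 mm long (y), rim 82 mm high, walls and floor 6 mm thick (inside 44 x 204 mm). Origin at the centre of its underside; x points to its back (hood hinge side), y along the row, z up; the latch is in the middle of its front (-x) face. Five jars fill the row but for 14 mm of play.
- spare_jar: The one jar outside the box, standing on the table: glass, 110 mm tall; underside 28 mm across, widening to 38 mm at 18 mm up, straight to 60 mm, narrowing to 29 mm at 81 mm; above that a steel cap 30 mm across, 29 mm tall, the place to grip. 80 to 180 g. Origin at the centre of its underside, z up its axis. In the box its top is 116 mm above the table.
- jar1: One of the four jars already in the box, the same make as the spare jar (38 mm diameter, 110 mm tall, steel cap 30 mm across). Origin at the centre of its underside, z up its axis. It stands at the box's -y end.
- jar2: Second jar from the -y end, about 33 mm to the -y side of the box's middle; same make as the others. Origin at the centre of its underside. Jars 2 and 3 have only 23 to 33 mm between their bodies and must be eased apart by the spare jar's tapered foot.
- jar3: One of the four jars already in the box, the same make as the spare jar (38 mm diameter, 110 mm tall, steel cap 30 mm across). Origin at the centre of its underside, z up its axis. Third: about 33 mm to the +y side of the box's middle.
- jar4: One of the four jars already in the box, the same make as the spare jar (38 mm diameter, 110 mm tall, steel cap 30 mm across). Origin at the centre of its underside, z up its axis. It stands at the box's +y end.
- hood (a joint): Angle of the clear acrylic hood: 0 shut, 1.9 to 2.2 at the start (leaning open behind the box), limit 2.3. A five-sided cover 66 x 216 x 42 mm, walls 4 mm, hinged on the box's back upper edge; shut, it overhangs the front by 10 mm. Stiff hinge (0.15 Nm): it stays where it is left, so swing it all the way.
- hood_hinge (a point): Middle of the hood's hinge line (back upper edge of the box, 28 mm behind the box's middle, 82 mm up). Its axes turn with the hood: when shut they are the box's axes.
- hood_edge (a point): Middle of the hood's front upper outer edge: with the hood shut 66 mm in front of the hinge line and 42 mm above it. The hood's outer top face runs from here to the back; with the hood open this face looks backwards, and pushing it there from behind swings the hood shut. Axes turn with the hood.
- keeper_seat (a point): Steel J-shaped shelf 30 mm wide on the hood's front. Origin = seat of the bail's bar: hood shut, 56 mm in front of the box's middle, 18 mm off the hood's face, 104 mm above the table. Pocket 15 mm front to back (7.5 mm either side of the origin), floor 4 mm below it; outer lip 4 mm thick, 2 mm above it; inner rib 8 mm above it. Axes turn with the hood; shut, they are the box's.
- lever (a joint): Latch lever angle: 0 home, grows as its pad swings out and up, limit 2.2; 0.15 to 0.7 at the start. Friction and a weak spring hold it where it is left. Home, it points to the front and 35 degrees down; 80 mm long, 22 mm wide (34 mm at its end), 5 mm thick. Hooked, it takes a few newtons at the pad to pass centre (at about 0.3); then the bail's pull draws it home.
- lever_hinge (a point): Middle of the lever's hinge axis (along the box's y), 28 mm in front of the box's front face, 58 mm above the table. Axes turn with the lever; when home they are the box's axes.
- lever_pad (a point): On the upper face of the lever's end, 68 mm from its hinge: the place to press. Axes turn with the lever; when home they are the box's axes.
- bail (a joint): Angle of the wire bail about its pivot on the lever, relative to the lever: 0 when the latch is shut and hooked, grows as the bail folds forward (away from the box). The pivot lies 16 mm from the lever's hinge; when home it is 15.4 mm below and 4.4 mm behind the hinge. Light friction holds the bail.
- bail_bar (a point): Middle of the bail's cross bar: 8 mm in diameter, along the box's y, a 14 mm ball on each end, 62 mm over both; 57.6 mm from the bail's pivot (stretches 4 mm). Two legs (6 mm wires, 44 mm apart). Grip it across the balls, which pivot and may creep some mm in the grip. Moving it swings the lever; above the keeper it can rise at most 15 mm over the seat. Carry it over the lip into the pocket.
- ramekin: Leave alone. White ceramic ramekin, 90 mm across, 50 mm tall. Origin under its centre.
- cup: Leave alone. Blue ceramic cup, 76 mm across, 75 mm tall. Origin under its centre.
- salt_grinder: Leave alone. Clear acrylic grinder with white filling, 52 mm across, 160 mm tall, on the lazy Susan. Origin under its centre.
- pepper_grinder: Leave alone. Clear acrylic grinder with dark filling, 52 mm across, 160 mm tall, on the lazy Susan. Origin under its centre.
- egg_separator: Leave alone. Green plastic egg separator, cup 72 mm across with a handle, 167 mm long, 24 mm tall. Origin under the cup; the handle runs to its -x.
- egg_timer: Leave alone. White dome-shaped timer, 60 mm across, 56 mm tall. Origin under its centre.
- bail_wire: The wire part of the bail: the bar and its two legs; its origin lies on the bail's pivot on the lever.

How it is judged (in metres and radians):
On the way, in this order (a step that is already met when the one before it is completed fails the run):
1. the spare jar stands on the box's floor between the second and third jars (z of spare_jar in the frame of spice_box below 0.012 m and x of spare_jar in the frame of spice_box between -0.012 and 0.012 m and y of spare_jar in the frame of spice_box between -0.03 and 0.03 m and angle between spare_jar's own z axis and vertical below 0.17 rad and angle between each of jar1, jar2, jar3, jar4's own z axis and vertical below 0.2 rad and z of each of jar1, jar2, jar3, jar4 in the frame of spice_box below 0.016 m), for 0.2 s.
2. the hood is shut (value of joint hood below 0.06 rad), for 0.2 s.
3. the bail's bar lies in the keeper, the lever not yet home (distance between bail_bar and keeper_seat below 0.0065 m and value of joint lever above 0.4 rad and value of joint hood below 0.06 rad), for 0.1 s.
At the end, for the whole second after the job is handed in: Spare jar upright on the box floor between the second and third jars, the other four upright on the floor (tilts under 0.17 and 0.2 rad); hood under 0.04 rad; bail bar within 6.5 mm of its seat, pulling the keeper with over 8 N; lever under 0.1 rad; at rest (all of step 1 and value of joint hood below 0.04 rad and distance between bail_bar and keeper_seat below 0.0065 m and contact force between bail_wire and anything else above 8 N and value of joint lever below 0.1 rad and linear speed of spare_jar below 0.02 m/s); the robot touches nothing.
It fails at once if a jar is tipped over (angle between any of spare_jar, jar1, jar2, jar3, jar4's own z axis and vertical above 0.7 rad).
It fails at once if the crockery or a gadget is shifted by more than 40 mm or tipped (distance of any of ramekin, cup, salt_grinder, pepper_grinder, egg_separator, egg_timer from where it was at the start of the episode above 0.04 m or angle between any of ramekin, cup, salt_grinder, pepper_grinder, egg_separator, egg_timer's own z axis and vertical above 0.5 rad).
It also fails if it takes over 72 s, if anything falls off the work surface, if the arm or the gripper's body presses on something with over 40 N, if the wrist force passes 120 N, or if a joint passes its speed limit or range.

### The arm

A 7-joint arm with a two-finger parallel gripper is mounted at the origin on the work surface. World frame = base frame: x ahead of the robot, y to its left, z up, the work surface at z = 0. Lengths are in m, angles in degrees, forces in N, time in s.
With the tool pointing down it reaches from about 0.425 to 0.875 m from the base axis. Payload 4.7 kg.
Tool frame: the origin (TCP) lies at the very end of the fingers, on their centre line; the grasp point (between the pads) lies 19 mm behind it; z points along the fingers, y is the direction in which the jaws open and shut (so a half turn about z gives the same grasp; the last joint's range is limited). The gripper opens to 87 mm and grips with 3 to 60 N. Pads are 19 mm wide; open, the fingers measure 117 mm over their backs; the gripper's body (75 mm by 190 mm) begins 51 mm behind the grasp point.
Start: joints at [67.959, 18.392, -4.016, 83.108, 1.295, 78.541, -3.26], TCP at [0.252, -0.599, 0.223] pointing down, gripper open.
Joint ranges: [-163.93, 163.93], [-17.29, 119.83], [-79.2, 71.16], [3.27, 140.29], [-89.18, 269.18], [5.43, 117.66], [-154.24, 154.24]. Speed limits (degrees/s): [147.25, 147.25, 180, 180, 180, 180, 180].

### API

Orientations are given as [roll, pitch, yaw] about the fixed x, y, z axes, in that order (R = Rz(yaw) Ry(pitch) Rx(roll)).
In Python, from cell import sensors, imaging, ticket gives the robot as it stands.
- The arm moves only by the tool carry_out, never from a script. Its argument "plan" is a list of rows, each an object of numbers: "fingers": the closure, from -1 (fully open) to 1 (shut); "dx", "dy", "dz": the shift along the tool's x, y, z normalised to -1 to 1, where 1 is 0.03 m; "rx", "ry", "rz": the turn, a rotation vector about the tool's x, y, z normalised to -1 to 1, where 1 is 10 degrees. A call has 1 to 12 rows; each row shifts and turns the commanded pose from where the row before left it, along the tool's axes as they then stand; what a row does not reach is not made up. A row lasts 1/8 s, in which the tool goes at most 62.5 mm and 10.7 degrees, less where a joint would pass 70% of its speed; a pose out of reach is approached as far as the arm can. A call with a number of a shift or a turn outside -1 to 1 is refused whole. A call with a gripper value outside its range is refused whole. The fingers move at their own pace and stop on an object; "force" is the grip in N (left out, the last holds). Time passes only in rows, so rows that do not move let the fingers close. It gives the time, the measured TCP pose, the force and the opening at its end, in the units of the state.
- sensors.get_obs(): the state, without advancing time (a new reading comes with each control period).
- imaging.read_camera(name): name is "side" or "top" or "wrist"; returns a dict with "color" (420x560x3 uint8, red, green, blue), "mtx" (3x3 intrinsics, pixels), "dist_coeffs" ([k1, k2, p1, p2, k3] as OpenCV has them; the pictures are not rectified), "extrinsics" (4x4, takes a point from world to camera coordinates); the wrist camera has in their place "tool_from_camera" (4x4, takes a point from camera to tool coordinates, whose origin is the TCP and whose axes are the flange's). Camera axes: x right, y down, z forward; pixel columns grow to the right and rows downward; lengths in m; the calibration is good to about 2 mm. A picture is of the moment at which its call begins: read the wrist's pose just before it. There is no depth.
- ticket.sign_off(): hands the job in, once; it reports no verdict.
The state is a dict: "time_s": time; "qpos": joint angles; "joint_velocities": joint speeds; "effort": joint torques, N m; "tool_pos": TCP position; "tool_rot": TCP orientation; "force": force on the tool from outside, world axes, zero at the start; "wrist_torque": the same for the moment, N m; "grip_width": finger opening in m.
Only numpy, scipy, OpenCV 4.12 (cv2) and the standard library are available. Lean on these libraries where they do the work, as an engineer would, in place of code of your own. Each camera call takes 0.05 s, during which the arm holds its last target.

## Working session

There is one attempt and no reset: what is moved stays moved. The work goes in short steps, Python scripts to look and compute and a tool call to move; the robot and the scene stay as the last step left them, time stands still between calls to the robot, and variables do not carry over. Pictures are saved under pics/ and viewed, and the job is handed in when it is done.

Besides the shell and the picture viewer there is one more tool, called after "Request:" by a JSON object that holds its "op" and its "data", one argument or row to a line. carry_out: Moves the arm, as the interface text tells. Scaled input: -1 to 1 covers 0.03 m each way for a shift and 10 degrees each way for a turn. Its arguments: {"type":"object","properties":{"plan":{"type":"array"},"force":{"type":"number"}},"required":["plan"]}

```bash
ls; mkdir -p pics; cat > h.py <<'E'
import numpy as np, cv2
from cell import sensors, imaging, ticket
def shot(n,fn):
    o=sensors.get_obs(); r=imaging.read_camera(n)
    cv2.imwrite('pics/'+fn+'.png',r['color'][:,:,::-1]); 
    np.savez('pics/'+fn+'.npz',pos=o['tool_pos'],rot=o['tool_rot'],**{k:np.array(v) for k,v in r.items()})
    return o
from scipy.spatial.transform import Rotation as R
def load(fn):
    d=np.load('pics/'+fn+'.npz',allow_pickle=True)
    K=d['mtx'];D=d['dist_coeffs']
    if 'extrinsics' in d: E=d['extrinsics']
    else:
        T=np.eye(4);T[:3,:3]=R.from_euler('xyz',d['rot'],degrees=True).as_matrix();T[:3,3]=d['pos']
        E=np.linalg.inv(T@d['tool_from_camera'])
    return K,D,E
def ray(fn,uv):
    K,D,E=load(fn)
    p=cv2.undistortPoints(np.array([[uv]],float),K,D)[0,0]
    Ri=E[:3,:3].T
    return -Ri@E[:3,3], Ri@np.array([p[0],p[1],1])
def atz(fn,uv,z):
    o,d=ray(fn,uv); return o+d*(z-o[2])/d[2]
def proj(fn,P):
    K,D,E=load(fn)
    return cv2.projectPoints(np.array(P,float).reshape(-1,3),cv2.Rodrigues(E[:3,:3])[0],E[:3,3],K,D)[0].reshape(-1,2)
def tri(obs):
    A=0;b=0
    for fn,uv in obs:
        o,d=ray(fn,uv);d=d/np.linalg.norm(d);M=np.eye(3)-np.outer(d,d);A=A+M;b=b+M@o
    return np.linalg.solve(A,b)
E
python3 - <<'E'
from h import *
for n in('side','top','wrist'): o=shot(n,n+'0')
print(o)
for n in('side0','top0','wrist0'):
    K,D,E=load(n);print(n,K[0,0],-E[:3,:3].T@E[:3,3],E[2,:3])
E
```

```text
pics
{'time_s': 0.1, 'qpos': array([67.95843158, 18.43504113, -4.0139965 , 83.168275  ,  1.29493782,
       78.54055449, -3.26221326]), 'joint_velocities': array([ 0.03330416, -0.05431057, -0.04044241, -0.17436985, -0.03047873,
        0.03946293, -0.07639014]), 'effort': array([ 1.84537789e-04, -4.92570662e+01, -4.05517146e-01, -3.13398135e+01,
       -6.40941714e-02,  3.95759556e-02,  6.08934761e-05]), 'tool_pos': array([ 0.25214866, -0.59856175,  0.2215649 ]), 'tool_rot': array([-1.79901351e+02,  5.88840722e-03,  2.28474938e+01]), 'force': array([-0.19279816, -0.37828408, -0.62764118]), 'wrist_torque': array([-0.02308709,  0.03928712, -0.01851812]), 'grip_width': 0.08688245047359083}
side0 445.56000967303044 [0.2147978  0.74214315 0.74958929] [ 0.25637908 -0.75217029 -0.60704993]
top0 467.22232255008106 [ 0.27081937 -0.06431966  1.28695812] [ 0.17599846  0.00459265 -0.98437973]
wrist0 359.35965491671914 [ 0.3230365  -0.56937092  0.38311193] [-0.25686291 -0.10692636 -0.96051455]
```

View pics/top0.png

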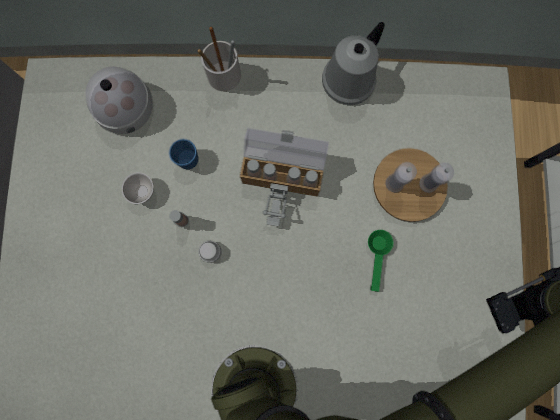

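View pics/side0.png

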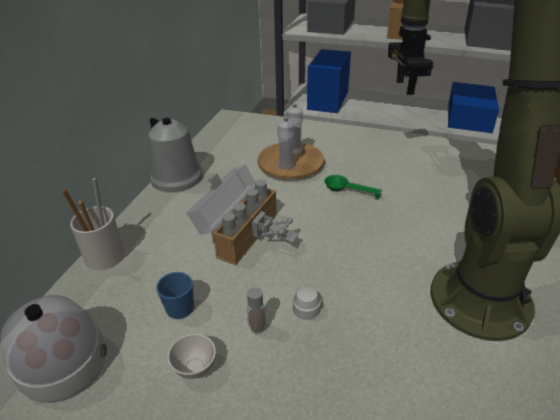

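View pics/wrist0.png

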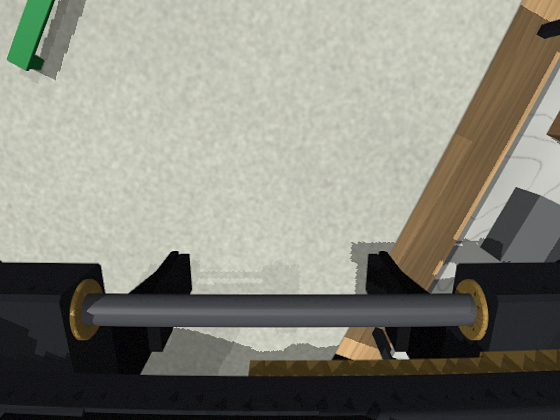

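```bash
python3 - <<'E'
from h import *
a=cv2.imread('pics/top0.png')[110:270,150:350];cv2.imwrite('pics/top0z.png',cv2.resize(a,None,fx=4,fy=3.75,interpolation=cv2.INTER_CUBIC)[:600])
a=cv2.imread('pics/side0.png')[150:350,140:340];cv2.imwrite('pics/side0z.png',cv2.resize(a,(600,600),interpolation=cv2.INTER_CUBIC))
E
```

```text
(no output)
```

View pics/top0z.png

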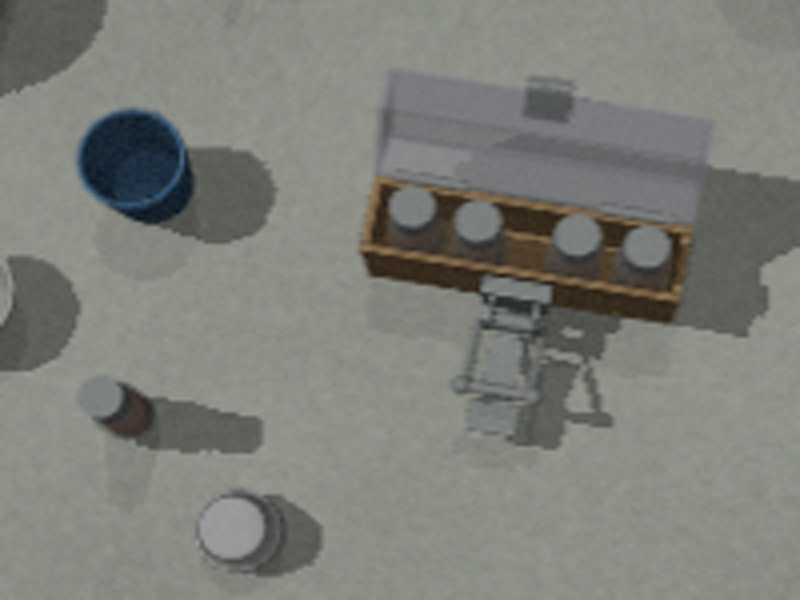

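View pics/side0z.png

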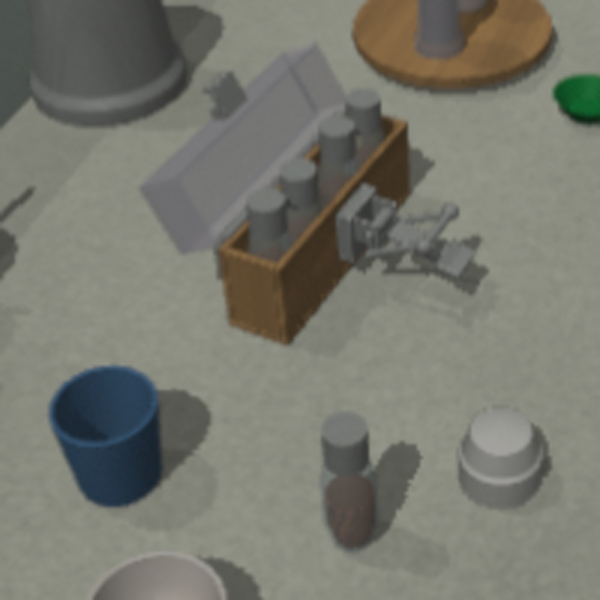

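```bash
python3 - <<'E'
from h import *
t=lambda u,v:(150+u/4-.4,110+v/3.75-.4)
s=lambda u,v:(140+u/3-.3,150+v/3-.3)
for nm,p,z in [('FL',(363,250),.082),('FR',(680,298),.082),('BL',(380,180),.082),('BR',(690,225),.082),
 ('j4',(413,207),.116),('j3',(479,221),.116),('j2',(578,235),.116),('j1',(648,246),.116),('spare',(102,395),.110),
 ('timer',(234,527),.056),('cup',(134,155),.075)]:
  print(nm,atz('top0',t(*p),z).round(4))
print('side')
for nm,p,z in [('FL',(283,268),.082),('FR',(406,121),.082),('BL',(219,250),.082),('FLb',(290,342),0),('spare',(345,428),.11),('j4',(267,204),.116),('j3',(299,172),.116),('j2',(338,129),.116),('j1',(364,101),.116)]:
  print(nm,atz('side0',s(*p),z).round(4))
print('bar L ball tri',tri([('top0',t(459,383)),('side0',s(428,247))]))
print('bar R ball tri',tri([('top0',t(530,396)),('side0',s(451,211))]))
print('spare tri',tri([('top0',t(102,395)),('side0',s(345,428))]))
print('hood edge L',tri([('top0',t(390,70)),('side0',s(142,188))]), 'R',tri([('top0',t(712,120)),('side0',s(318,47))]))
E
```

```text
FL [0.557  0.0508 0.082 ]
FR [ 0.5274 -0.1596  0.082 ]
BL [0.6085 0.0415 0.082 ]
BR [ 0.5805 -0.1658  0.082 ]
j4 [0.5802 0.0164 0.116 ]
j3 [ 0.5712 -0.0266  0.116 ]
j2 [ 0.5628 -0.0907  0.116 ]
j1 [ 0.5562 -0.1359  0.116 ]
spare [0.445  0.2119 0.11  ]
timer [0.3612 0.1308 0.056 ]
cup [0.6258 0.2099 0.075 ]
side
FL [0.5572 0.0502 0.082 ]
FR [ 0.5281 -0.1608  0.082 ]
BL [0.613  0.0448 0.082 ]
FLb [0.5597 0.0469 0.    ]
spare [0.4462 0.2112 0.11  ]
j4 [0.5799 0.02   0.116 ]
j3 [ 0.5714 -0.0247  0.116 ]
j2 [ 0.5623 -0.0884  0.116 ]
j1 [ 0.5555 -0.133   0.116 ]
bar L ball tri [ 0.46381482 -0.01561531  0.07223622]
bar R ball tri [ 0.4572387  -0.06226526  0.07343224]
spare tri [0.44534955 0.21187454 0.11081538]
hood edge L [0.6779453  0.03489715 0.12092729] R [ 0.62754086 -0.17763407  0.13494543]
```

Request:
{"op": "carry_out", "data": {
  "plan": [
    {"rz": -0.98, "dz": -0.4, "fingers": -1},
    {"rz": -0.98, "dz": -0.4, "fingers": -1},
    {"rz": -0.98, "dz": -0.4, "fingers": -1},
    {"rz": -0.98, "dz": -0.4, "fingers": -1},
    {"rz": -0.98, "dz": -0.4, "fingers": -1},
    {"rz": -0.98, "dz": -0.4, "fingers": -1},
    {"dx": 1, "dy": 0.45},
    {"dx": 1, "dy": 0.45},
    {"dx": 1, "dy": 0.45},
    {"dx": 1, "dy": 0.45},
    {"dx": 1, "dy": 0.45},
    {"dx": 1, "dy": 0.45}
  ],
  "force": 60
}}

```text
validation failed for argument at $.pl...
```

Request:
{"op": "carry_out", "data": {
  "plan": [
    {"dx": 1, "dy": 0.45},
    {"dx": 1, "dy": 0.45},
    {"dx": 1, "dy": 0.45},
    {"dx": 1, "dy": 0.45},
    {"dx": 1, "dy": 0.45},
    {"dx": 1, "dy": 0.45},
    {"dx": 1, "dy": 0.45},
    {"dx": 1, "dy": 0.45},
    {"dx": 1, "dy": 0.45},
    {"dx": 1, "dy": 0.45},
    {"dx": 1, "dy": 0.45},
    {}
  ]
}}

```text
validation failed for argument at $.pl...
```

```bash
python3 - <<'E'
from h import *
o=shot('wrist','w1');print(o['tool_pos'],o['tool_rot'],o['force'])
shot('side','s1')
E
```

```text
[ 0.2521925  -0.59864017  0.22172371] [-1.79918488e+02  5.51829161e-03  2.28504261e+01] [-0.56646062  0.01642365 -0.405652  ]
```

View pics/w1.png

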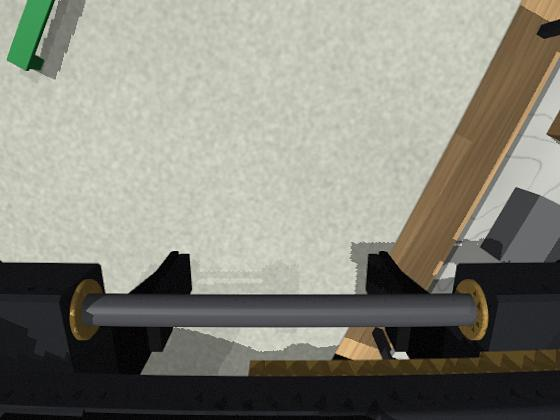

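Both moves were refused, probably because each row needs every field. I'll test one full row.

Request:
{"op": "carry_out", "data": {
  "plan": [
    {"fingers": -1, "dx": 0, "dy": 0, "dz": -0.4, "rx": 0, "ry": 0, "rz": -0.98}
  ],
  "force": 60
}}

```text
time_s: 0.38
tool_pos: [0.2521, -0.5983, 0.2333]
tool_rot: [-179.8, -0.0, 32.9]
force: [-0.5, 0.5, 0.4]
grip_width: 0.0869
```

Request:
{"op": "carry_out", "data": {
  "plan": [
    {"fingers": -1, "dx": 0, "dy": 0, "dz": -0.4, "rx": 0, "ry": 0, "rz": -0.98},
    {"fingers": -1, "dx": 0, "dy": 0, "dz": -0.4, "rx": 0, "ry": 0, "rz": -0.98},
    {"fingers": -1, "dx": 0, "dy": 0, "dz": -0.4, "rx": 0, "ry": 0, "rz": -0.98},
    {"fingers": -1, "dx": 0, "dy": 0, "dz": -0.4, "rx": 0, "ry": 0, "rz": -0.98},
    {"fingers": -1, "dx": 0, "dy": 0, "dz": -0.4, "rx": 0, "ry": 0, "rz": -0.98},
    {"fingers": -1, "dx": 1, "dy": 0.45, "dz": 0, "rx": 0, "ry": 0, "rz": 0},
    {"fingers": -1, "dx": 1, "dy": 0.45, "dz": 0, "rx": 0, "ry": 0, "rz": 0},
    {"fingers": -1, "dx": 1, "dy": 0.45, "dz": 0, "rx": 0, "ry": 0, "rz": 0},
    {"fingers": -1, "dx": 1, "dy": 0.45, "dz": 0, "rx": 0, "ry": 0, "rz": 0},
    {"fingers": -1, "dx": 1, "dy": 0.45, "dz": 0, "rx": 0, "ry": 0, "rz": 0},
    {"fingers": -1, "dx": 1, "dy": 0.45, "dz": 0, "rx": 0, "ry": 0, "rz": 0},
    {"fingers": -1, "dx": 1, "dy": 0.45, "dz": 0, "rx": 0, "ry": 0, "rz": 0}
  ]
}}

```text
time_s: 1.88
tool_pos: [0.3768, -0.404, 0.2945]
tool_rot: [-180.0, 0.0, 81.6]
force: [0.4, 0.9, 0.3]
grip_width: 0.0872
```

Request:
{"op": "carry_out", "data": {
  "plan": [
    {"fingers": -1, "dx": 1, "dy": 0.45, "dz": 0, "rx": 0, "ry": 0, "rz": 0},
    {"fingers": -1, "dx": 1, "dy": 0.45, "dz": 0, "rx": 0, "ry": 0, "rz": 0},
    {"fingers": -1, "dx": 1, "dy": 0.45, "dz": 0, "rx": 0, "ry": 0, "rz": 0},
    {"fingers": -1, "dx": 1, "dy": 0.45, "dz": 0, "rx": 0, "ry": 0, "rz": 0},
    {"fingers": -1, "dx": 1, "dy": 0.45, "dz": 0, "rx": 0, "ry": 0, "rz": 0},
    {"fingers": -1, "dx": 1, "dy": 0.45, "dz": 0, "rx": 0, "ry": 0, "rz": 0},
    {"fingers": -1, "dx": 1, "dy": 0.45, "dz": 0, "rx": 0, "ry": 0, "rz": 0},
    {"fingers": -1, "dx": 1, "dy": 0.45, "dz": 0, "rx": 0, "ry": 0, "rz": 0},
    {"fingers": -1, "dx": 1, "dy": 0.45, "dz": 0, "rx": 0, "ry": 0, "rz": 0},
    {"fingers": -1, "dx": 1, "dy": 0.45, "dz": 0, "rx": 0, "ry": 0, "rz": 0},
    {"fingers": -1, "dx": 0, "dy": 0, "dz": 0, "rx": 0, "ry": 0, "rz": 0}
  ]
}}

```text
time_s: 3.25
tool_pos: [0.5545, -0.1243, 0.2945]
tool_rot: [180.0, -0.1, 82.0]
force: [-0.3, -0.3, 0.6]
grip_width: 0.0874
```

```bash
python3 - <<'E'
from h import *
o=shot('wrist','w1');print(o['tool_pos'],o['tool_rot'],o['force'])
E
```

```text
[ 0.55446652 -0.12425413  0.29448139] [ 1.79991656e+02 -9.23238223e-02  8.19763204e+01] [-0.29716594 -0.33248068  0.55202081]
```

View pics/w1.png

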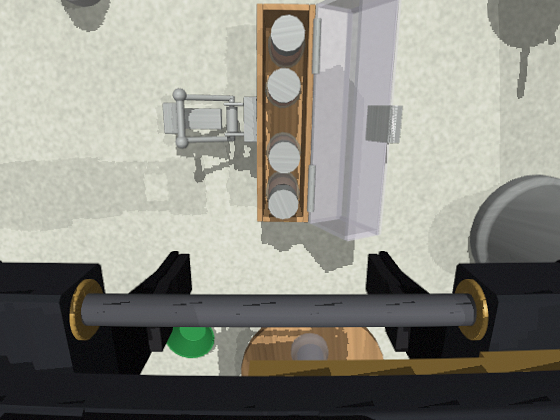

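```bash
python3 - <<'E'
from h import *
a=cv2.imread('pics/w1.png')[0:240,150:420];cv2.imwrite('pics/w1z.png',cv2.resize(a,None,fx=2.5,fy=2.5,interpolation=cv2.INTER_CUBIC))
E
```

```text
(no output)
```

View pics/w1z.png

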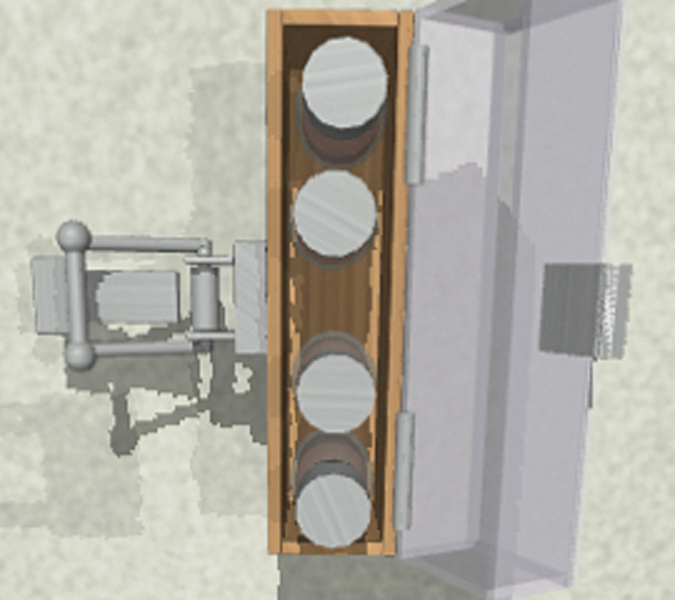

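```bash
python3 - <<'E'
from h import *
w=lambda u,v:(150+u/2.5-.3,v/2.5-.3)
t=lambda u,v:(150+u/4-.4,110+v/3.75-.4)
s=lambda u,v:(140+u/3-.3,150+v/3-.3)
for nm,p,z in [('FL',(268,10),.082),('FR',(269,554),.082),('BL',(412,10),.082),('BR',(395,556),.082),
 ('j4',(345,83),.116),('j3',(335,214),.116),('j2',(336,393),.116),('j1',(334,511),.116)]:
  print(nm,atz('w1',w(*p),z).round(4))
L=tri([('top0',t(459,383)),('side0',s(428,247)),('w1',w(73,238))]);Rr=tri([('top0',t(530,396)),('side0',s(451,211)),('w1',w(80,356))])
print('balls',L,Rr)
print('keeper', tri([('top0',t(550,92)),('w1',w(585,310)),]))
for a in(73,238),(80,356):print(atz('w1',w(*a),.075))
E
```

```text
FL [0.5595 0.0518 0.082 ]
FR [ 0.5268 -0.1603  0.082 ]
BL [0.6133 0.0443 0.082 ]
BR [ 0.5811 -0.1689  0.082 ]
j4 [0.5831 0.0157 0.116 ]
j3 [ 0.5736 -0.0272  0.116 ]
j2 [ 0.5653 -0.0909  0.116 ]
j1 [ 0.5582 -0.1363  0.116 ]
balls [ 0.46507366 -0.01704842  0.06985649] [ 0.45847481 -0.06416226  0.07096673]
keeper [ 0.64508983 -0.06959978  0.17427951]
[ 0.46794511 -0.01837927  0.075     ]
[ 0.4610101  -0.06535927  0.075     ]
```

```bash
cat >> h.py <<'E'
YAW=np.radians(-8.7); BC=np.array([.5695,-.0585,0])
bx=np.array([np.cos(YAW),np.sin(YAW),0]);by=np.array([-np.sin(YAW),np.cos(YAW),0])
def B(x,y,z): return BC+bx*x+by*y+np.array([0,0,z])
def hood(th,a,y,b): # a forward of hinge, b above
    return B(.028-a*np.cos(th)+b*np.sin(th), y, .082+a*np.sin(th)+b*np.cos(th))
def draw(fn,groups,out,crop,f):
    im=cv2.imread('pics/'+fn+'.png');x0,x1,y0,y1=crop
    im=cv2.resize(im[y0:y1,x0:x1],None,fx=f,fy=f,interpolation=cv2.INTER_CUBIC)
    for P,c in groups:
        q=((proj(fn,P)-[x0,y0])*f+f/2).astype(np.int32);cv2.polylines(im,[q],False,c,1,cv2.LINE_AA)
    cv2.imwrite('pics/'+out+'.png',im)
E
python3 - <<'E'
from h import *
rim=[B(x,y,.082) for x,y in((-.028,-.108),(-.028,.108),(.028,.108),(.028,-.108),(-.028,-.108))]
g=[(rim,(0,0,255))]
for th,c in((1.9,(0,255,0)),(2.0,(255,0,0)),(2.1,(255,0,255))):
    g.append(([hood(th,*p) for p in((.066,-.108,0),(.066,-.108,.042),(.066,.108,.042),(.066,.108,0),(.066,-.108,0))],c))
    g.append(([hood(th,*p) for p in((.0955,-.015,.024),(.0955,.015,.024),(.066,.015,.03),(.066,-.015,.03),(.0955,-.015,.024))],c))
draw('w1',g,'w1m',(150,420,0,240),2.5)
draw('side0',g,'s0m',(170,310,160,270),5)
E
```

```text
(no output)
```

View pics/w1m.png

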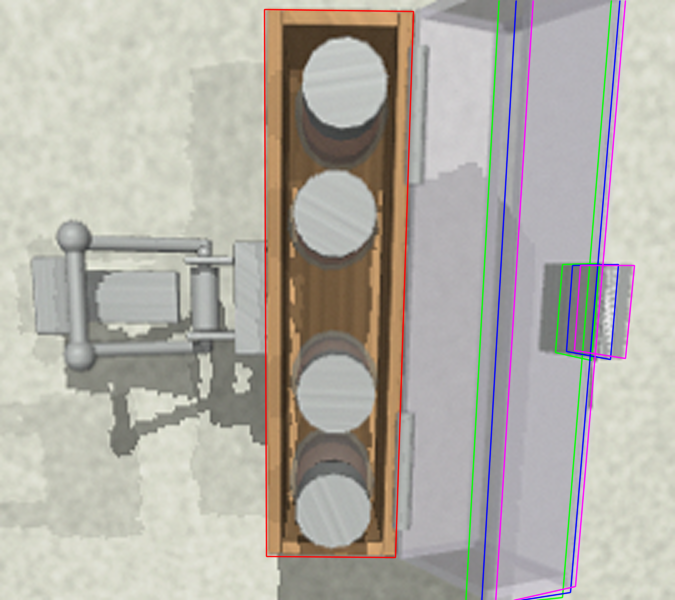

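View pics/s0m.png

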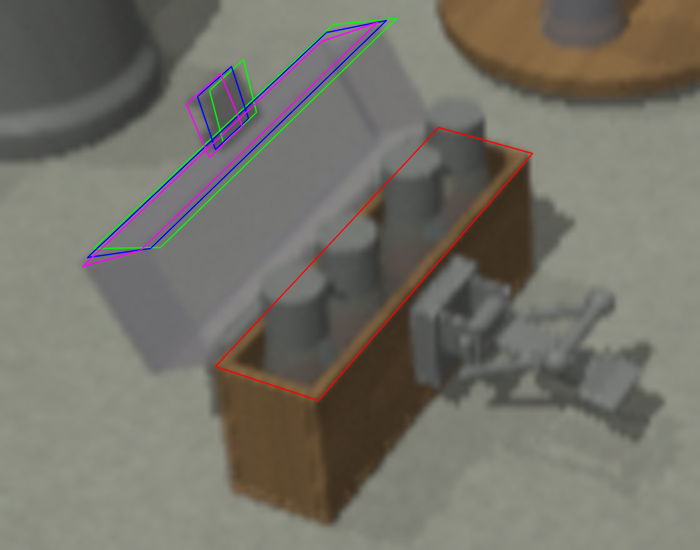

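Request:
{"op": "carry_out", "data": {
  "plan": [
    {"fingers": -1, "dx": 0.96, "dy": -0.466, "dz": 0.1, "rx": 0, "ry": 0, "rz": 0},
    {"fingers": -1, "dx": 0.96, "dy": -0.466, "dz": 0.1, "rx": 0, "ry": 0, "rz": 0},
    {"fingers": -1, "dx": 0.96, "dy": -0.466, "dz": 0.1, "rx": 0, "ry": 0, "rz": 0},
    {"fingers": -1, "dx": 0.96, "dy": -0.466, "dz": 0.1, "rx": 0, "ry": 0, "rz": 0},
    {"fingers": -1, "dx": 0.96, "dy": -0.466, "dz": 0.1, "rx": 0, "ry": 0, "rz": 0},
    {"fingers": -1, "dx": 0.96, "dy": -0.466, "dz": 0.1, "rx": 0, "ry": 0, "rz": 0},
    {"fingers": -1, "dx": 0.96, "dy": -0.466, "dz": 0.1, "rx": 0, "ry": 0, "rz": 0},
    {"fingers": -1, "dx": 0.96, "dy": -0.466, "dz": 0.1, "rx": 0, "ry": 0, "rz": 0},
    {"fingers": -1, "dx": 0.96, "dy": -0.466, "dz": 0.1, "rx": 0, "ry": 0, "rz": 0},
    {"fingers": -1, "dx": 0.96, "dy": -0.466, "dz": 0.1, "rx": 0, "ry": 0, "rz": 0},
    {"fingers": -1, "dx": 0.98, "dy": -0.466, "dz": 0.1, "rx": 0, "ry": 0, "rz": 0},
    {"fingers": -1, "dx": 0, "dy": 0, "dz": 0, "rx": 0, "ry": 0, "rz": 0}
  ]
}}

```text
time_s: 4.8
tool_pos: [0.4466, 0.2098, 0.2616]
tool_rot: [180.0, 0.0, 81.8]
force: [-0.6, -0.9, 0.2]
grip_width: 0.0873
```

```bash
python3 - <<'E'
from h import *
shot('side','s2');o=shot('top','t2');o=shot('wrist','w2');print(o['tool_pos'],o['tool_rot'],o['force'])
E
```

```text
[0.44795619 0.20698853 0.26151315] [1.79966619e+02 7.54603032e-02 8.15548269e+01] [-0.0885953  -0.86167315 -0.38939885]
```

View pics/w2.png

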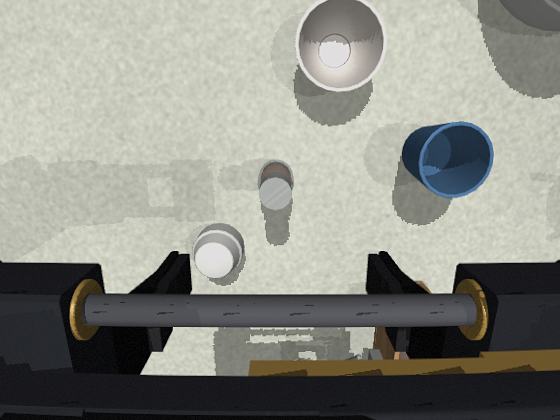

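View pics/s2.png

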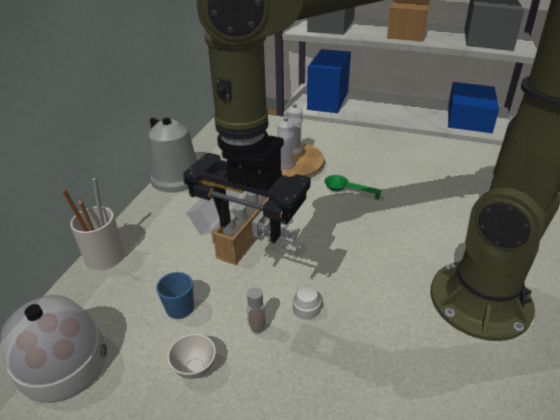

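```bash
python3 - <<'E'
from h import *
print(atz('w2',(276-.3,194-.3),.110))
o=sensors.get_obs();print(o['tool_pos'],o['tool_rot'],o['joint_velocities'].round(2))
E
```

```text
[0.44693663 0.21182179 0.11      ]
[0.44817534 0.20661217 0.26148962] [1.79973232e+02 6.64108431e-02 8.14919723e+01] [ 0.28  0.16  0.32 -0.17 -0.18 -0.02 -0.17]
```

Request:
{"op": "carry_out", "data": {
  "plan": [
    {"fingers": -1, "dx": 0.17, "dy": -0.05, "dz": 0.8, "rx": 0, "ry": 0, "rz": 0},
    {"fingers": -1, "dx": 0, "dy": 0, "dz": 0.8, "rx": 0, "ry": 0, "rz": 0},
    {"fingers": -1, "dx": 0, "dy": 0, "dz": 0.8, "rx": 0, "ry": 0, "rz": 0},
    {"fingers": -1, "dx": 0, "dy": 0, "dz": 0.8, "rx": 0, "ry": 0, "rz": 0},
    {"fingers": -1, "dx": 0, "dy": 0, "dz": 0.8, "rx": 0, "ry": 0, "rz": 0},
    {"fingers": -1, "dx": 0, "dy": 0, "dz": 0.3, "rx": 0, "ry": 0, "rz": 0},
    {"fingers": -1, "dx": 0, "dy": 0, "dz": 0, "rx": 0, "ry": 0, "rz": 0}
  ]
}}

```text
time_s: 5.82
tool_pos: [0.447, 0.2129, 0.1324]
tool_rot: [-180.0, 0.0, 81.6]
force: [-0.8, 0.8, 0.5]
grip_width: 0.0869
```

```bash
python3 - <<'E'
from h import *
o=shot('wrist','w3');print(o['tool_pos'],o['tool_rot'],o['force'])
o=sensors.get_obs();print(o['tool_pos'],o['tool_rot'],o['joint_velocities'].round(2))
E
```

```text
[0.44695785 0.21291997 0.1323637 ] [-1.79958915e+02  2.40529444e-02  8.15628205e+01] [-0.80185081  0.80233132  0.5254685 ]
[0.44729813 0.21342399 0.13299881] [ 1.79975290e+02 -5.65357837e-03  8.15910069e+01] [-0.17 -0.61 -0.33 -0.75 -0.04 -0.01 -0.05]
```

View pics/w3.png

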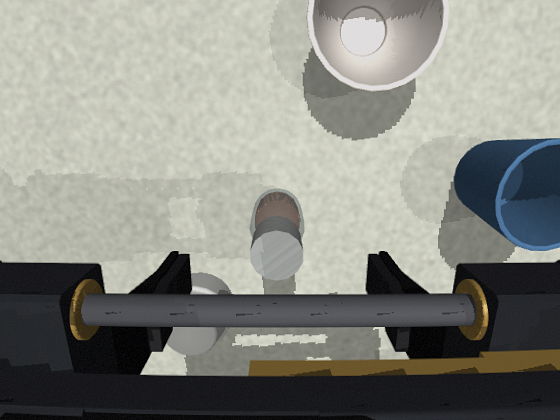

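```bash
python3 - <<'E'
from h import *
print(atz('w3',(277-.3,255-.3),.110)); o=sensors.get_obs();print(o['tool_pos'])
E
```

```text
[0.44649196 0.21284575 0.11      ]
[0.44729813 0.21342399 0.13299881]
```

Request:
{"op": "carry_out", "data": {
  "plan": [
    {"fingers": -1, "dx": 0, "dy": 0, "dz": 0.6, "rx": 0, "ry": 0, "rz": 0},
    {"fingers": -1, "dx": -0.03, "dy": 0, "dz": 0.6, "rx": 0, "ry": 0, "rz": 0},
    {"fingers": 1, "dx": 0, "dy": 0, "dz": 0, "rx": 0, "ry": 0, "rz": 0},
    {"fingers": 1, "dx": 0, "dy": 0, "dz": 0, "rx": 0, "ry": 0, "rz": 0},
    {"fingers": 1, "dx": 0, "dy": 0, "dz": 0, "rx": 0, "ry": 0, "rz": 0},
    {"fingers": 1, "dx": 0, "dy": 0, "dz": 0, "rx": 0, "ry": 0, "rz": 0},
    {"fingers": 1, "dx": 0, "dy": 0, "dz": 0, "rx": 0, "ry": 0, "rz": 0}
  ],
  "force": 50
}}

```text
time_s: 6.75
tool_pos: [0.4468, 0.213, 0.0968]
tool_rot: [180.0, -0.0, 81.6]
force: [0.3, -0.1, -0.2]
grip_width: 0.0451
```

Request:
{"op": "carry_out", "data": {
  "plan": [
    {"fingers": 1, "dx": 0, "dy": 0, "dz": 0, "rx": 0, "ry": 0, "rz": 0},
    {"fingers": 1, "dx": 0, "dy": 0, "dz": 0, "rx": 0, "ry": 0, "rz": 0},
    {"fingers": 1, "dx": 0, "dy": 0, "dz": 0, "rx": 0, "ry": 0, "rz": 0}
  ]
}}

```text
time_s: 7.12
tool_pos: [0.4466, 0.213, 0.0966]
tool_rot: [180.0, 0.0, 81.7]
force: [-0.7, 0.3, -0.0]
grip_width: 0.0285
```

```bash
python3 - <<'E'
from h import *
o=shot('wrist','w4');print(o['tool_pos'],o['tool_rot'],o['force'],o['grip_width'])
E
```

```text
[0.4465911  0.21300315 0.0965745 ] [1.79995790e+02 4.55953426e-03 8.16524654e+01] [-0.66938624  0.26582999 -0.02648642] 0.02847248584999045
```

View pics/w4.png

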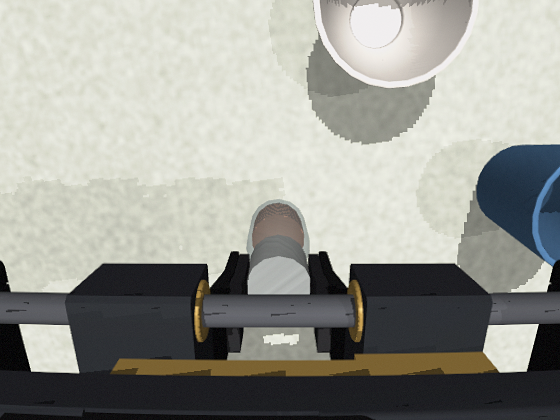

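Request:
{"op": "carry_out", "data": {
  "plan": [
    {"fingers": 1, "dx": 0, "dy": 0, "dz": -0.4, "rx": 0, "ry": 0, "rz": 0},
    {"fingers": 1, "dx": 0, "dy": 0, "dz": -0.8, "rx": 0, "ry": 0, "rz": 0},
    {"fingers": 1, "dx": 0, "dy": 0, "dz": -1, "rx": 0, "ry": 0, "rz": 0},
    {"fingers": 1, "dx": -0.7, "dy": 0.45, "dz": -1, "rx": 0, "ry": 0, "rz": 0},
    {"fingers": 1, "dx": -0.95, "dy": 0.6, "dz": -1, "rx": 0, "ry": 0, "rz": 0},
    {"fingers": 1, "dx": -0.95, "dy": 0.6, "dz": -0.5, "rx": 0, "ry": 0, "rz": 0},
    {"fingers": 1, "dx": -0.95, "dy": 0.6, "dz": 0, "rx": 0, "ry": 0, "rz": 0},
    {"fingers": 1, "dx": -0.95, "dy": 0.6, "dz": 0, "rx": 0, "ry": 0, "rz": 0},
    {"fingers": 1, "dx": -0.95, "dy": 0.6, "dz": 0, "rx": 0, "ry": 0, "rz": 0},
    {"fingers": 1, "dx": -0.95, "dy": 0.6, "dz": 0, "rx": 0, "ry": 0, "rz": 0},
    {"fingers": 1, "dx": -0.95, "dy": 0.6, "dz": 0, "rx": 0, "ry": 0, "rz": 0},
    {"fingers": 1, "dx": -0.7, "dy": 0.45, "dz": 0, "rx": 0, "ry": 0, "rz": 0}
  ]
}}

```text
time_s: 8.68
tool_pos: [0.5633, -0.0499, 0.2379]
tool_rot: [180.0, 0.0, 81.6]
force: [-0.1, -0.3, -2.0]
grip_width: 0.0287
```

Request:
{"op": "carry_out", "data": {
  "plan": [
    {"fingers": 1, "dx": -0.3, "dy": 0.25, "dz": 0, "rx": 0, "ry": 0, "rz": 0},
    {"fingers": 1, "dx": 0, "dy": 0, "dz": 0, "rx": 0, "ry": 0, "rz": 0},
    {"fingers": 1, "dx": 0, "dy": 0, "dz": 0, "rx": 0, "ry": 0, "rz": 0}
  ]
}}

```text
time_s: 9.05
tool_pos: [0.5687, -0.0563, 0.2377]
tool_rot: [-180.0, -0.0, 81.8]
force: [0.1, 0.1, -1.1]
grip_width: 0.0287
```

```bash
python3 - <<'E'
from h import *
o=shot('top','t5');o=shot('side','s5');o=shot('wrist','w5');print(o['tool_pos'],o['tool_rot'],o['force'],o['grip_width'])
E
```

```text
[ 0.56877477 -0.0566339   0.23776981] [ 1.79993998e+02 -2.33677416e-03  8.17750143e+01] [-0.09100903  0.02194848 -1.67843897] 0.028593802644060973
```

View pics/w5.png

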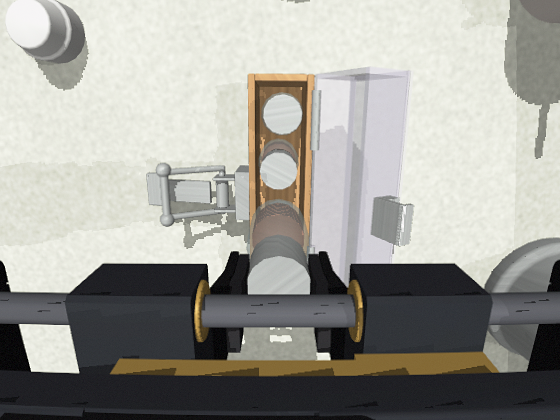

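View pics/s5.png

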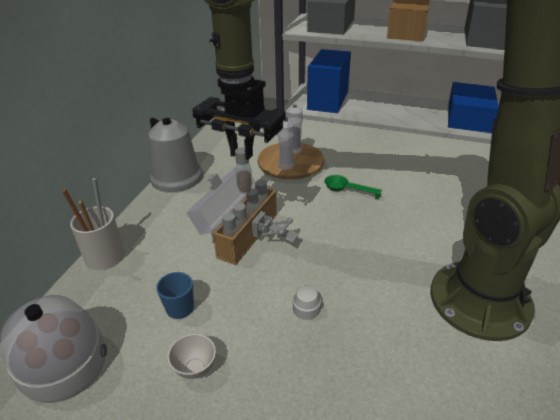

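```bash
python3 - <<'E'
from h import *
print(atz('w5',(282.5,113.5),.116),atz('w5',(278,170.5),.116))
p=np.load('pics/w5.npz')['pos'];f=p[2]-.0966
def circ(r,z): return [p*[1,1,0]+[r*np.cos(a),r*np.sin(a),f+z] for a in np.linspace(0,6.3,40)]
rim=[B(x,y,.082) for x,y in((-.028,-.108),(-.028,.108),(.028,.108),(.028,-.108),(-.028,-.108))]
g=[(rim,(0,0,255)),(circ(.015,.11),(0,255,0)),(circ(.019,.06),(255,0,0)),(circ(.019,.018),(255,0,255)),(circ(.014,0),(0,255,255))]
draw('w5',g,'w5m',(150,450,50,350),2)
draw('t5',g,'t5m',(200,350,100,250),4)
draw('s5',g,'s5m',(190,310,130,260),4.5)
E
```

```text
[0.58309267 0.01633066 0.116     ] [ 0.57341134 -0.02651633  0.116     ]
```

View pics/w5m.png

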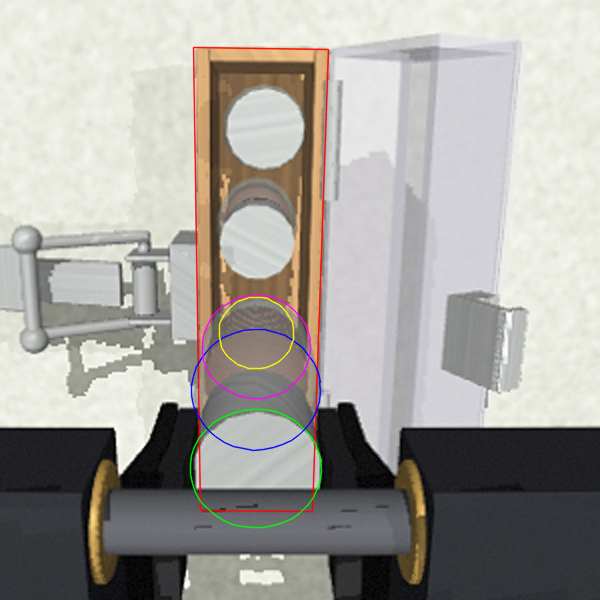

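View pics/s5m.png

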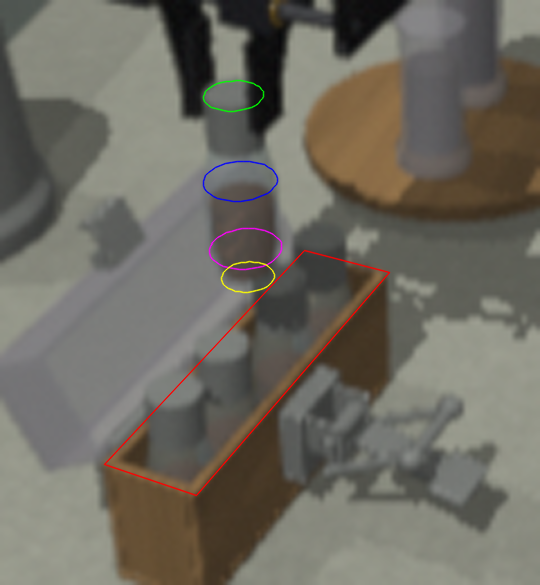

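Request:
{"op": "carry_out", "data": {
  "plan": [
    {"fingers": 1, "dx": -0.06, "dy": 0.03, "dz": 0.6, "rx": 0, "ry": 0, "rz": 0},
    {"fingers": 1, "dx": 0, "dy": 0, "dz": 0.7, "rx": 0, "ry": 0, "rz": 0},
    {"fingers": 1, "dx": 0, "dy": 0, "dz": 0.7, "rx": 0, "ry": 0, "rz": 0},
    {"fingers": 1, "dx": 0, "dy": 0, "dz": 0.2, "rx": 0, "ry": 0, "rz": 0},
    {"fingers": 1, "dx": 0, "dy": 0, "dz": 0.2, "rx": 0, "ry": 0, "rz": 0},
    {"fingers": 1, "dx": 0, "dy": 0, "dz": 0, "rx": 0, "ry": 0, "rz": 0}
  ]
}}

```text
time_s: 9.95
tool_pos: [0.5697, -0.06, 0.1655]
tool_rot: [180.0, 0.0, 81.7]
force: [0.5, -0.3, -1.7]
grip_width: 0.0289
```

```bash
python3 - <<'E'
from h import *
o=shot('wrist','w6');print(o['tool_pos'],o['tool_rot'],o['force'],o['grip_width'])
E
```

```text
[ 0.56966053 -0.0600435   0.16550183] [1.79999303e+02 3.19478080e-03 8.16544911e+01] [ 0.45168162 -0.32484334 -1.74330992] 0.028904161381966095
```

View pics/w6.png

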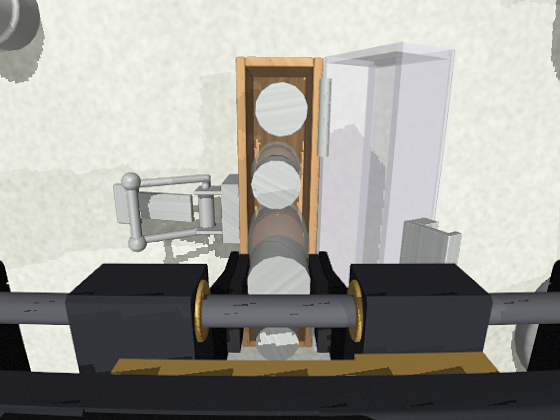

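Request:
{"op": "carry_out", "data": {
  "plan": [
    {"fingers": 1, "dx": 0.04, "dy": 0, "dz": 0.2, "rx": 0, "ry": 0, "rz": 0},
    {"fingers": 1, "dx": 0, "dy": 0, "dz": 0.2, "rx": 0, "ry": 0, "rz": 0},
    {"fingers": 1, "dx": 0, "dy": 0, "dz": 0.2, "rx": 0, "ry": 0, "rz": 0},
    {"fingers": 1, "dx": 0, "dy": 0, "dz": 0.2, "rx": 0, "ry": 0, "rz": 0}
  ]
}}

```text
time_s: 10.5
tool_pos: [0.5697, -0.059, 0.141]
tool_rot: [-180.0, 0.0, 81.6]
force: [0.5, 0.2, -1.5]
grip_width: 0.0287
```

Request:
{"op": "carry_out", "data": {
  "plan": [
    {"fingers": 1, "dx": 0, "dy": 0, "dz": 0.2, "rx": 0, "ry": 0, "rz": 0},
    {"fingers": 1, "dx": 0, "dy": 0, "dz": 0.2, "rx": 0, "ry": 0, "rz": 0},
    {"fingers": 1, "dx": 0, "dy": 0, "dz": 0.2, "rx": 0, "ry": 0, "rz": 0}
  ]
}}

```text
time_s: 10.88
tool_pos: [0.5701, -0.0589, 0.1234]
tool_rot: [180.0, 0.0, 81.6]
force: [-0.3, 0.2, 1.4]
grip_width: 0.0285
```

```bash
python3 - <<'E'
from h import *
o=shot('wrist','w7');o=shot('side','s7');print(o['tool_pos'],o['force'],o['grip_width'])
a=cv2.imread('pics/s7.png')[150:270,180:310];cv2.imwrite('pics/s7z.png',cv2.resize(a,None,fx=4,fy=4,interpolation=cv2.INTER_CUBIC))
E
```

```text
[ 0.56961926 -0.05892286  0.12267305] [-0.71980606  0.09870833 -1.11667122] 0.028484734629368343
```

View pics/w7.png

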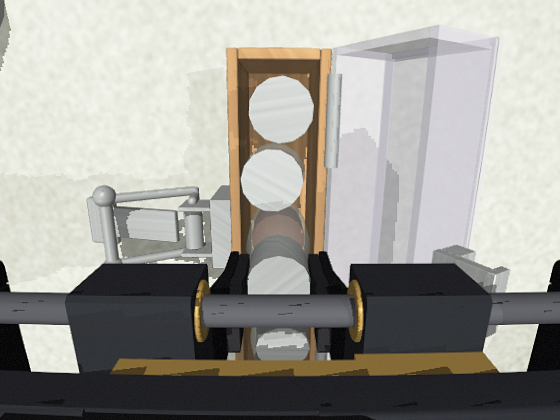

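View pics/s7z.png

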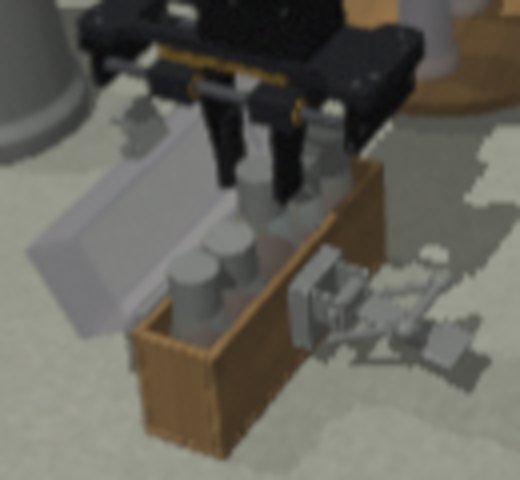

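Request:
{"op": "carry_out", "data": {
  "plan": [
    {"fingers": 1, "dx": 0, "dy": 0, "dz": 0.17, "rx": 0, "ry": 0, "rz": 0},
    {"fingers": 1, "dx": 0, "dy": 0, "dz": 0.17, "rx": 0, "ry": 0, "rz": 0},
    {"fingers": 1, "dx": 0, "dy": 0, "dz": 0.1, "rx": 0, "ry": 0, "rz": 0},
    {"fingers": 1, "dx": 0, "dy": 0, "dz": 0.1, "rx": 0, "ry": 0, "rz": 0}
  ]
}}

```text
time_s: 11.48
tool_pos: [0.5695, -0.0587, 0.1068]
tool_rot: [-180.0, -0.0, 81.7]
force: [-0.0, 1.6, -1.8]
grip_width: 0.0285
```

Request:
{"op": "carry_out", "data": {
  "plan": [
    {"fingers": 1, "dx": 0, "dy": 0, "dz": 0.08, "rx": 0, "ry": 0, "rz": 0},
    {"fingers": 1, "dx": 0, "dy": 0, "dz": 0.08, "rx": 0, "ry": 0, "rz": 0},
    {"fingers": 1, "dx": 0, "dy": 0, "dz": 0, "rx": 0, "ry": 0, "rz": 0}
  ]
}}

```text
time_s: 11.85
tool_pos: [0.5698, -0.0588, 0.1026]
tool_rot: [-180.0, 0.0, 81.7]
force: [-0.2, 1.4, 0.7]
grip_width: 0.0287
```

```bash
python3 - <<'E'
from h import *
o=shot('wrist','w8');o=shot('side','s8');print(o['tool_pos'],o['force'],o['grip_width'])
a=cv2.imread('pics/s8.png')[150:270,180:310];cv2.imwrite('pics/s8z.png',cv2.resize(a,None,fx=4,fy=4,interpolation=cv2.INTER_CUBIC))
E
```

```text
[ 0.56978758 -0.05873887  0.10263183] [-0.32080434  0.81993834 -0.14607415] 0.02850005152263685
```

View pics/w8.png

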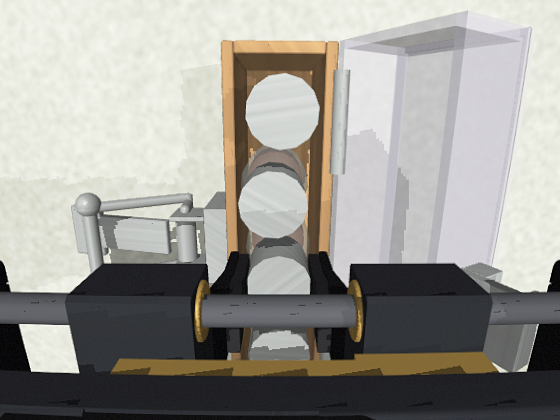

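View pics/s8z.png

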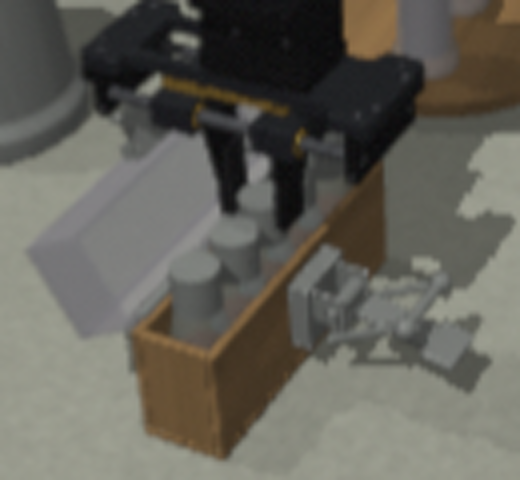

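Request:
{"op": "carry_out", "data": {
  "plan": [
    {"fingers": 1, "dx": 0, "dy": 0, "dz": 0.07, "rx": 0, "ry": 0, "rz": 0},
    {"fingers": 1, "dx": 0, "dy": 0, "dz": 0, "rx": 0, "ry": 0, "rz": 0}
  ]
}}

```text
time_s: 12.2
tool_pos: [0.5703, -0.0586, 0.1025]
tool_rot: [179.9, 0.0, 81.7]
force: [-4.4, 1.6, 11.7]
grip_width: 0.0287
```

Request:
{"op": "carry_out", "data": {
  "plan": [
    {"fingers": 0, "dx": 0, "dy": 0, "dz": 0, "rx": 0, "ry": 0, "rz": 0},
    {"fingers": 0, "dx": 0, "dy": 0, "dz": 0, "rx": 0, "ry": 0, "rz": 0},
    {"fingers": 0, "dx": 0, "dy": 0, "dz": 0, "rx": 0, "ry": 0, "rz": 0},
    {"fingers": 0, "dx": 0, "dy": 0, "dz": -0.5, "rx": 0, "ry": 0, "rz": 0},
    {"fingers": 0, "dx": 0, "dy": 0, "dz": -1, "rx": 0, "ry": 0, "rz": 0},
    {"fingers": 0, "dx": 0, "dy": 0, "dz": -1, "rx": 0, "ry": 0, "rz": 0},
    {"fingers": 0, "dx": -0.6, "dy": 0, "dz": -1, "rx": 0, "ry": 0, "rz": 0},
    {"fingers": 0, "dx": -1, "dy": 0, "dz": -1, "rx": 0, "ry": 0, "rz": 0},
    {"fingers": 0, "dx": -1, "dy": 0, "dz": 0, "rx": 0, "ry": 0, "rz": 0},
    {"fingers": 1, "dx": -0.3, "dy": 0, "dz": 0, "rx": 0, "ry": 0, "rz": 0}
  ]
}}

```text
time_s: 13.45
tool_pos: [0.557, -0.1474, 0.2364]
tool_rot: [179.9, 0.1, 81.4]
force: [-0.3, 1.1, 0.1]
grip_width: 0.0393
```

```bash
python3 - <<'E'
from h import *
o=shot('wrist','w9');o=shot('side','s9');print(o['tool_pos'],o['force'],o['grip_width'])
a=cv2.imread('pics/s9.png')[150:270,180:310];cv2.imwrite('pics/s9z.png',cv2.resize(a,None,fx=4,fy=4,interpolation=cv2.INTER_CUBIC))
E
```

```text
[ 0.5567092  -0.14731701  0.23577403] [ 0.5490195  -1.62349299 -1.30504957] 0.03594358296185666
```

View pics/w9.png

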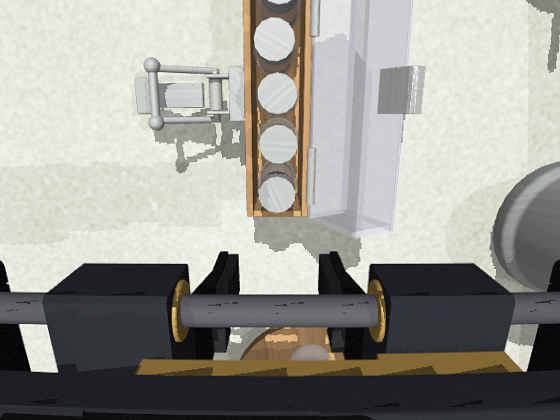

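View pics/s9z.png

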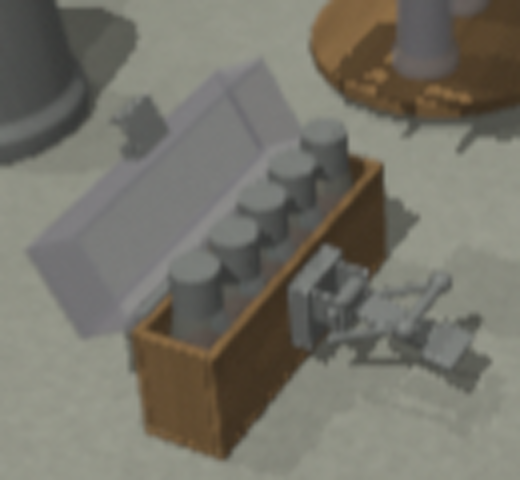

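```bash
python3 - <<'E'
from h import *
for p in [(350,88),(322,85),(375,88)]: print('kettle base',atz('top0',p,.02))
for p in [(358,48)]: print('kettle top',atz('top0',p,.2))
for p in [(174,178),(150,175),(198,178)]: print('side kettle base',atz('side0',p,.01))
for p in [(222,80)]: print('pot',atz('top0',p,.02), atz('top0',(222,50),.12))
p=B(.125,.03,0);print('hover',p)
o=sensors.get_obs();T=R.from_euler('xyz',o['tool_rot'],degrees=True).as_matrix();print(o['tool_pos'],T.T@(p+[0,0,.24]-o['tool_pos']))
rim=[B(x,y,.082) for x,y in((-.028,-.108),(-.028,.108),(.028,.108),(.028,-.108),(-.028,-.108))]
g=[(rim,(0,0,255))]
for th,c in((2.0,(255,0,0)),(2.1,(255,0,255))):
    g.append(([hood(th,*p) for p in((.066,-.108,0),(.066,-.108,.042),(.066,.108,.042),(.066,.108,0),(.066,-.108,0))],c))
    g.append(([hood(th,*p) for p in((.0955,-.015,.024),(.0955,.015,.024),(.066,.015,.03),(.066,-.015,.03),(.0955,-.015,.024))],c))
for i,y in enumerate([-.076,-.038,0,.038,.076]): g.append(([B(.015*np.cos(a),y+.015*np.sin(a),.116) for a in np.linspace(0,6.3,30)],(0,255,0)))
draw('w9',g,'w9m',(130,430,0,240),2.5)
E
```

```text
kettle base [ 0.84411692 -0.25121734  0.02      ]
kettle base [ 0.85093041 -0.16939427  0.02      ]
kettle base [ 0.84677739 -0.32474123  0.02      ]
kettle top [ 0.87451032 -0.24668288  0.2       ]
side kettle base [ 0.87864389 -0.23344572  0.01      ]
side kettle base [ 0.96017321 -0.22796398  0.01      ]
side kettle base [ 0.80702937 -0.25373961  0.01      ]
pot [0.86013697 0.12296374 0.02      ] [0.90314591 0.11318904 0.12      ]
hover [ 0.69759956 -0.04775279  0.        ]
[ 0.55687242 -0.14556782  0.23543154] [ 0.1174301   0.12482727 -0.00459405]
```

View pics/w9m.png

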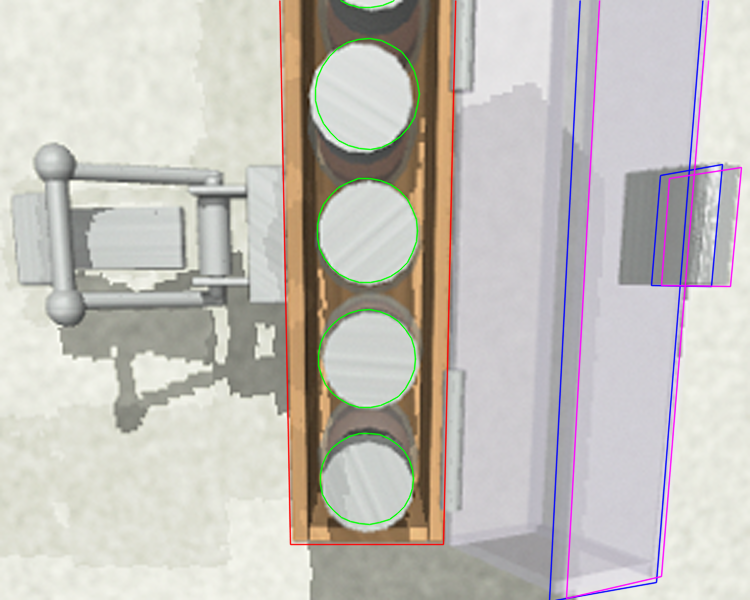

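Request:
{"op": "carry_out", "data": {
  "plan": [
    {"fingers": 1, "dx": 0.78, "dy": 0.83, "dz": 0, "rx": 0, "ry": 0, "rz": 0},
    {"fingers": 1, "dx": 0.78, "dy": 0.83, "dz": 0, "rx": 0, "ry": 0, "rz": 0},
    {"fingers": 1, "dx": 0.78, "dy": 0.83, "dz": 0, "rx": 0, "ry": 0, "rz": 0},
    {"fingers": 1, "dx": 0.78, "dy": 0.83, "dz": 0, "rx": 0, "ry": 0, "rz": 0},
    {"fingers": 1, "dx": 0.78, "dy": 0.83, "dz": 0, "rx": 0, "ry": 0, "rz": 0},
    {"fingers": 1, "dx": 0, "dy": 0, "dz": 0, "rx": 0, "ry": 0, "rz": 0},
    {"fingers": 1, "dx": 0, "dy": 0, "dz": 0.6, "rx": 0, "ry": 0, "rz": 0},
    {"fingers": 1, "dx": 0, "dy": 0, "dz": 0, "rx": 0, "ry": 0, "rz": 0}
  ]
}}

```text
time_s: 14.55
tool_pos: [0.6954, -0.0483, 0.2149]
tool_rot: [-179.8, 0.1, 81.6]
force: [0.4, -0.8, -0.7]
grip_width: 0.0003
```

```bash
cat >> h.py <<'E'
def box(p): d=np.array(p)-BC; return np.array([d@bx,d@by,d[2]])
def rep():
    o=sensors.get_obs();print(o['time_s'],'box',box(o['tool_pos']).round(4),'rot',o['tool_rot'].round(1),'F',o['force'].round(1),o['grip_width'].round(4));return o
E
python3 - <<'E'
from h import *
o=shot('side','s10');o=shot('wrist','w10');rep()
a=cv2.imread('pics/s10.png')[100:270,140:340];cv2.imwrite('pics/s10z.png',cv2.resize(a,None,fx=3.5,fy=3.5,interpolation=cv2.INTER_CUBIC))
E
```

```text
Traceback (most recent call last):
  File "h.py", line 45, in rep
    o=sensors.get_obs();print(o['time_s'],'box',box(o['tool_pos']).round(4),'rot',o['tool_rot'].round(1),'F',o['force'].round(1),o['grip_width'].round(4));return o
                                                                                                                                 ^^^^^^^^^^^^^^^^^^^^^
AttributeError: 'float' object has no attribute 'round'
```

View pics/w10.png

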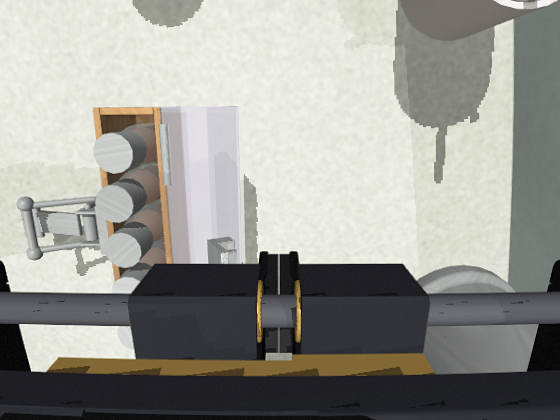

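```bash
sed -i "s/o\['grip_width'\].round(4)/round(o['grip_width'],4)/" h.py
python3 - <<'E'
from h import *
rep()
a=cv2.imread('pics/s10.png')[100:270,140:340];cv2.imwrite('pics/s10z.png',cv2.resize(a,None,fx=3.5,fy=3.5,interpolation=cv2.INTER_CUBIC))
for d in range(120,-1,-10):
    t=np.radians(d);x=.028-.05*np.cos(t)+.042*np.sin(t);z=.082+.05*np.sin(t)+.042*np.cos(t)
    ex=.028-.066*np.cos(t)+.042*np.sin(t);ez=.082+.066*np.sin(t)+.042*np.cos(t)
    print(d,'TCP x(a=50)',round(x+.015,3),round(z,3),'edge',round(ex+.015,3),round(ez,3))
E
```

```text
14.65 box [0.124  0.0292 0.2169] rot [-1.799e+02  1.000e-01  8.160e+01] F [ 0.1 -0.6 -0.4] 0.0003
120 TCP x(a=50) 0.104 0.104 edge 0.112 0.118
110 TCP x(a=50) 0.1 0.115 edge 0.105 0.13
100 TCP x(a=50) 0.093 0.124 edge 0.096 0.14
90 TCP x(a=50) 0.085 0.132 edge 0.085 0.148
80 TCP x(a=50) 0.076 0.139 edge 0.073 0.154
70 TCP x(a=50) 0.065 0.143 edge 0.06 0.158
60 TCP x(a=50) 0.054 0.146 edge 0.046 0.16
50 TCP x(a=50) 0.043 0.147 edge 0.033 0.16
40 TCP x(a=50) 0.032 0.146 edge 0.019 0.157
30 TCP x(a=50) 0.021 0.143 edge 0.007 0.151
20 TCP x(a=50) 0.01 0.139 edge -0.005 0.144
10 TCP x(a=50) 0.001 0.132 edge -0.015 0.135
0 TCP x(a=50) -0.007 0.124 edge -0.023 0.124
```

View pics/s10z.png

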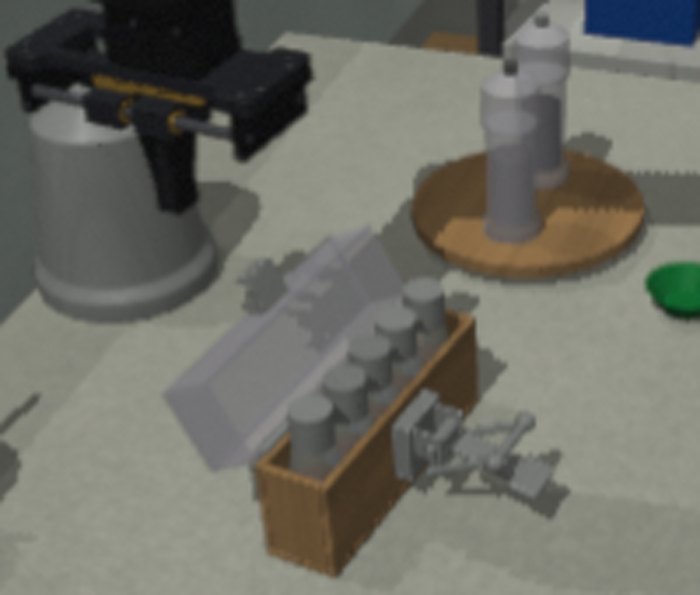

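Request:
{"op": "carry_out", "data": {
  "plan": [
    {"fingers": 1, "dx": 0, "dy": 0, "dz": 1, "rx": 0, "ry": 0, "rz": 0},
    {"fingers": 1, "dx": 0, "dy": 0, "dz": 1, "rx": 0, "ry": 0, "rz": 0},
    {"fingers": 1, "dx": 0, "dy": 0, "dz": 1, "rx": 0, "ry": 0, "rz": 0},
    {"fingers": 1, "dx": 0, "dy": 0, "dz": 0.5, "rx": 0, "ry": 0, "rz": 0},
    {"fingers": 1, "dx": 0, "dy": 0, "dz": 0, "rx": 0, "ry": 0, "rz": 0}
  ]
}}

```text
time_s: 15.28
tool_pos: [0.6968, -0.0478, 0.1119]
tool_rot: [-179.9, 0.0, 81.6]
force: [-0.5, 0.2, 0.5]
grip_width: 0.0007
```

Request:
{"op": "carry_out", "data": {
  "plan": [
    {"fingers": 1, "dx": 0, "dy": -0.67, "dz": 0, "rx": 0, "ry": 0, "rz": 0},
    {"fingers": 1, "dx": 0, "dy": -0.3, "dz": -0.35, "rx": 0, "ry": 0, "rz": 0},
    {"fingers": 1, "dx": 0, "dy": -0.37, "dz": -0.27, "rx": 0, "ry": 0, "rz": 0},
    {"fingers": 1, "dx": 0, "dy": -0.37, "dz": -0.23, "rx": 0, "ry": 0, "rz": 0},
    {"fingers": 1, "dx": 0, "dy": -0.37, "dz": -0.13, "rx": 0, "ry": 0, "rz": 0},
    {"fingers": 1, "dx": 0, "dy": -0.37, "dz": -0.1, "rx": 0, "ry": 0, "rz": 0}
  ]
}}

```text
time_s: 16.02
tool_pos: [0.6301, -0.037, 0.1509]
tool_rot: [179.2, -0.0, 81.6]
force: [4.9, -0.7, 9.2]
grip_width: -0.0
```

```bash
python3 - <<'E'
from h import *
o=shot('side','s11');rep()
a=cv2.imread('pics/s11.png')[100:270,140:340];cv2.imwrite('pics/s11z.png',cv2.resize(a,None,fx=3.5,fy=3.5,interpolation=cv2.INTER_CUBIC))
E
```

```text
16.075 box [0.0549 0.0305 0.151 ] rot [179.3   0.   81.6] F [ 2.7 -0.8  5.5] 0.0002
```

View pics/s11z.png

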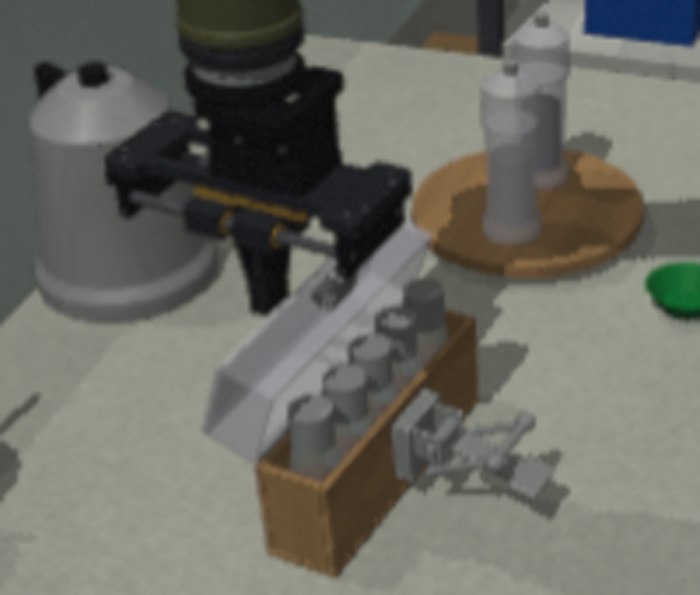

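Request:
{"op": "carry_out", "data": {
  "plan": [
    {"fingers": 1, "dx": 0, "dy": -0.37, "dz": -0.03, "rx": 0, "ry": 0, "rz": 0},
    {"fingers": 1, "dx": 0, "dy": -0.37, "dz": 0.03, "rx": 0, "ry": 0, "rz": 0},
    {"fingers": 1, "dx": 0, "dy": -0.37, "dz": 0.1, "rx": 0, "ry": 0, "rz": 0},
    {"fingers": 1, "dx": 0, "dy": -0.37, "dz": 0.15, "rx": 0, "ry": 0, "rz": 0},
    {"fingers": 1, "dx": 0, "dy": -0.3, "dz": 0.23, "rx": 0, "ry": 0, "rz": 0},
    {"fingers": 1, "dx": 0, "dy": -0.3, "dz": 0.27, "rx": 0, "ry": 0, "rz": 0}
  ]
}}

```text
time_s: 16.82
tool_pos: [0.563, -0.0264, 0.1258]
tool_rot: [179.9, 0.0, 81.7]
force: [-4.6, 1.3, 8.2]
grip_width: 0.0003
```

```bash
python3 - <<'E'
from h import *
o=shot('side','s12');rep()
a=cv2.imread('pics/s12.png')[100:270,140:340];cv2.imwrite('pics/s12z.png',cv2.resize(a,None,fx=3.5,fy=3.5,interpolation=cv2.INTER_CUBIC))
E
```

```text
16.875 box [-0.0121  0.0307  0.1249] rot [1.799e+02 1.000e-01 8.170e+01] F [-6.8  1.5  7.2] 0.0005
```

View pics/s12z.png

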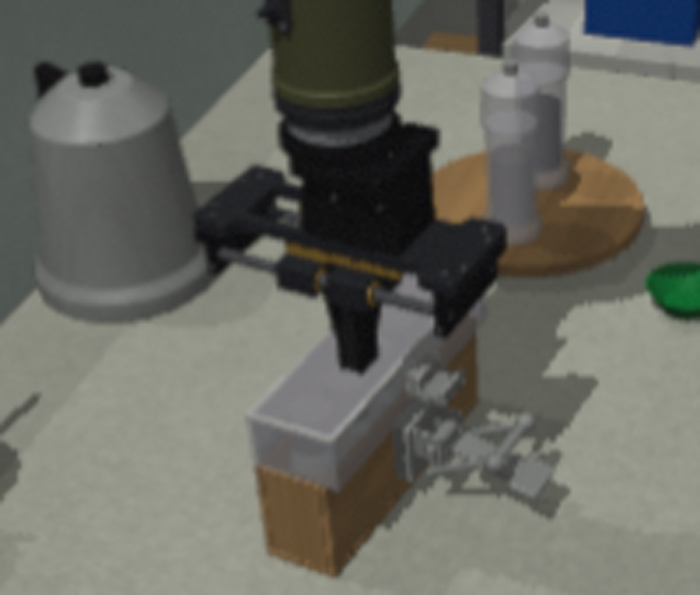

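Request:
{"op": "carry_out", "data": {
  "plan": [
    {"fingers": 1, "dx": 0, "dy": 0, "dz": 0.08, "rx": 0, "ry": 0, "rz": 0},
    {"fingers": 1, "dx": 0, "dy": 0, "dz": 0.05, "rx": 0, "ry": 0, "rz": 0}
  ]
}}

```text
time_s: 17.12
tool_pos: [0.5625, -0.0264, 0.1246]
tool_rot: [-180.0, 0.1, 81.7]
force: [-17.0, 0.8, 33.9]
grip_width: 0.0003
```

Request:
{"op": "carry_out", "data": {
  "plan": [
    {"fingers": 1, "dx": 0, "dy": 0, "dz": -0.6, "rx": 0, "ry": 0, "rz": 0},
    {"fingers": 1, "dx": 0, "dy": 0, "dz": -1, "rx": 0, "ry": 0, "rz": 0},
    {"fingers": 1, "dx": 0, "dy": 0, "dz": -1, "rx": 0, "ry": 0, "rz": -1},
    {"fingers": 1, "dx": 0, "dy": 0, "dz": 0, "rx": 0, "ry": 0, "rz": -1},
    {"fingers": 1, "dx": 0, "dy": 0, "dz": 0, "rx": 0, "ry": 0, "rz": -1},
    {"fingers": -1, "dx": 0, "dy": 0, "dz": 0, "rx": 0, "ry": 0, "rz": -1},
    {"fingers": -1, "dx": 0, "dy": 0, "dz": 0, "rx": 0, "ry": 0, "rz": -1},
    {"fingers": -1, "dx": 0, "dy": 0, "dz": 0, "rx": 0, "ry": 0, "rz": -1},
    {"fingers": -1, "dx": 0, "dy": 0, "dz": 0, "rx": 0, "ry": 0, "rz": -1},
    {"fingers": -1, "dx": 0, "dy": 0, "dz": 0, "rx": 0, "ry": 0, "rz": -1},
    {"fingers": -1, "dx": 0, "dy": 0, "dz": 0, "rx": 0, "ry": 0, "rz": -0.96},
    {"fingers": -1, "dx": 0.8, "dy": -0.2, "dz": 0, "rx": 0, "ry": 0, "rz": 0}
  ]
}}

```text
time_s: 18.62
tool_pos: [0.5396, -0.0293, 0.1978]
tool_rot: [179.9, 0.2, 171.4]
force: [-0.4, -0.1, 0.5]
grip_width: 0.0629
```

Request:
{"op": "carry_out", "data": {
  "plan": [
    {"fingers": -1, "dx": 0.8, "dy": -0.25, "dz": 0, "rx": 0, "ry": 0, "rz": 0},
    {"fingers": -1, "dx": 0.8, "dy": -0.25, "dz": 0, "rx": 0, "ry": 0, "rz": 0},
    {"fingers": -1, "dx": 0.8, "dy": -0.25, "dz": 0, "rx": 0, "ry": 0, "rz": 0},
    {"fingers": -1, "dx": 0, "dy": 0, "dz": 0, "rx": 0, "ry": 0, "rz": 0},
    {"fingers": -1, "dx": 0, "dy": 0, "dz": 0, "rx": 0, "ry": 0, "rz": 0}
  ]
}}

```text
time_s: 19.25
tool_pos: [0.4648, -0.041, 0.1975]
tool_rot: [-180.0, 0.1, 171.3]
force: [-0.0, -0.1, 0.8]
grip_width: 0.0871
```

```bash
python3 - <<'E'
from h import *
shot('side','s13');shot('top','t13');o=shot('wrist','w13');rep()
print(o['qpos'].round(1))
a=cv2.imread('pics/s13.png')[150:290,180:340];cv2.imwrite('pics/s13z.png',cv2.resize(a,None,fx=4,fy=4,interpolation=cv2.INTER_CUBIC))
E
```

```text
19.4 box [-0.1065  0.0018  0.1967] rot [179.9   0.  171.3] F [ 0.  -0.5  0.1] 0.0869
[ 57.7  -2.4 -53.9 108.6  -2.1  72.7  85.8]
```

View pics/w13.png

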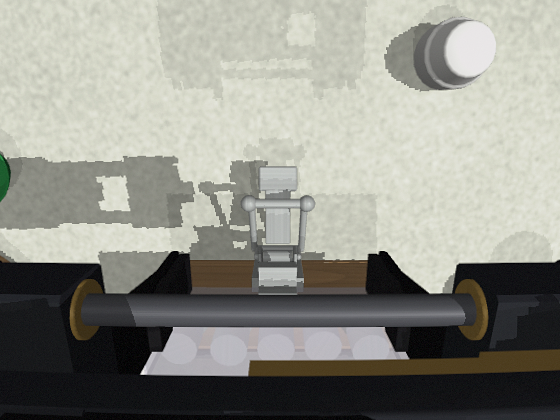

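View pics/s13z.png

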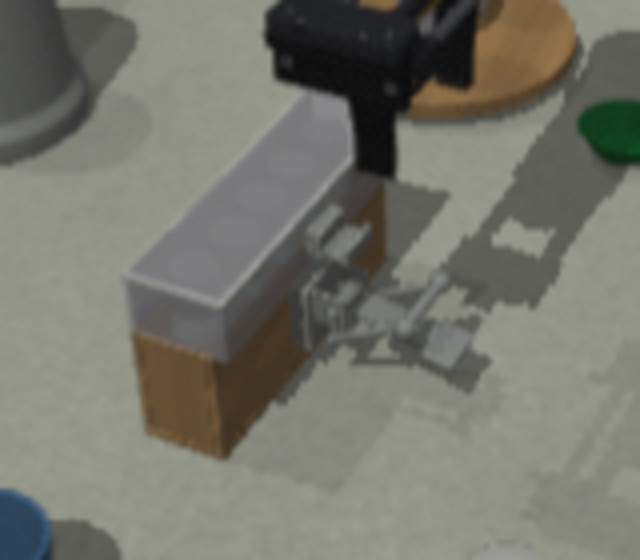

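```bash
python3 - <<'E'
from h import *
w=lambda u,v:(150+u/2.5-.3,v/2.5-.3)
w9=lambda u,v:(130+u/2.5-.3,v/2.5-.3)
t=lambda u,v:(150+u/4-.4,110+v/3.75-.4)
s=lambda u,v:(140+u/3-.3,150+v/3-.3)
# +y ball appears right in w13? tool y=box y; image right?
for a,b in(((249,204),(307,204)),((307,204),(249,204))):
  P=tri([('w1',w(73,238)),('w9',w9(54,163)),('w13',a)]);Q=tri([('w1',w(80,356)),('w9',w9(66,307)),('w13',b)])
  print(box(P),box(Q),np.linalg.norm(P-Q))
  print([proj(n,P).round(1) for n in('w1','w9','w13','s13','t13')])
  P=tri([('w1',w(73,238)),('w9',w9(54,163)),('w13',a),('top0',t(459,383)),('side0',s(428,247))]);print('all',box(P))
  Q=tri([('w1',w(80,356)),('w9',w9(66,307)),('w13',b),('top0',t(530,396)),('side0',s(451,211))]);print('all',box(Q))
E
```

```text
[-0.1051481   0.00834363  0.09284103] [-0.1053209  -0.00707493  0.0903192 ] 0.015624390700751094
[array([[176.3, 111.1]]), array([[146.6,  83.2]]), array([[287.2, 214.4]]), array([[282.9, 220.1]]), array([[271.4, 209.9]])]
all [-0.10829741  0.01454508  0.07021175]
all [-0.10907128 -0.01113953  0.08069308]
[-0.10759427  0.02487995  0.07058239] [-0.10747814 -0.02331424  0.0699344 ] 0.04819868038691174
[array([[178.9,  94.5]]), array([[151.2,  65. ]]), array([[306.6, 204. ]]), array([[280.9, 231.7]]), array([[265.2, 211.1]])]
all [-0.10873824  0.02512684  0.0697644 ]
all [-0.10828228 -0.0228107   0.07041364]
```

Request:
{"op": "carry_out", "data": {
  "plan": [
    {"fingers": -1, "dx": 0.04, "dy": -0.03, "dz": 0.8, "rx": 0, "ry": 0, "rz": 0},
    {"fingers": -1, "dx": 0, "dy": 0, "dz": 0.8, "rx": 0, "ry": 0, "rz": 0},
    {"fingers": -1, "dx": 0, "dy": 0, "dz": 0.8, "rx": 0, "ry": 0, "rz": 0},
    {"fingers": -1, "dx": 0, "dy": 0, "dz": 0.8, "rx": 0, "ry": 0, "rz": 0},
    {"fingers": -1, "dx": 0, "dy": 0, "dz": 0, "rx": 0, "ry": 0, "rz": 0},
    {"fingers": -1, "dx": 0, "dy": 0, "dz": 0, "rx": 0, "ry": 0, "rz": 0}
  ]
}}

```text
time_s: 20.15
tool_pos: [0.4632, -0.0415, 0.1012]
tool_rot: [180.0, 0.0, 171.3]
force: [-0.0, 0.1, -0.2]
grip_width: 0.0869
```

```bash
python3 - <<'E'
from h import *
o=shot('wrist','w14');rep()
print(o['qpos'].round(1))
E
```

```text
20.2 box [-0.1074  0.0006  0.1014] rot [1.800e+02 1.000e-01 1.713e+02] F [ 0.5 -0.2  0.1] 0.0866
[ 55.7   5.4 -55.2 115.4   5.   61.5  79.4]
```

View pics/w14.png

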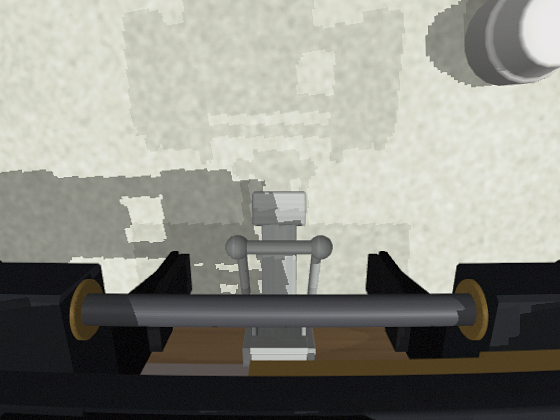

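Request:
{"op": "carry_out", "data": {
  "plan": [
    {"fingers": -1, "dx": 0, "dy": 0, "dz": 0.6, "rx": 0, "ry": 0, "rz": 0},
    {"fingers": -1, "dx": 0, "dy": 0, "dz": 0.6, "rx": 0, "ry": 0, "rz": 0},
    {"fingers": -1, "dx": 0, "dy": 0, "dz": 0.33, "rx": 0, "ry": 0, "rz": 0},
    {"fingers": 1, "dx": 0, "dy": 0, "dz": 0, "rx": 0, "ry": 0, "rz": 0},
    {"fingers": 1, "dx": 0, "dy": 0, "dz": 0, "rx": 0, "ry": 0, "rz": 0},
    {"fingers": 1, "dx": 0, "dy": 0, "dz": 0, "rx": 0, "ry": 0, "rz": 0},
    {"fingers": 1, "dx": 0, "dy": 0, "dz": 0, "rx": 0, "ry": 0, "rz": 0},
    {"fingers": 1, "dx": 0, "dy": 0, "dz": 0, "rx": 0, "ry": 0, "rz": 0}
  ],
  "force": 35
}}

```text
time_s: 21.2
tool_pos: [0.4626, -0.0415, 0.0548]
tool_rot: [180.0, 0.0, 171.3]
force: [-0.1, 1.7, 0.8]
grip_width: 0.0591
```

```bash
python3 - <<'E'
from h import *
shot('side','s15');o=shot('wrist','w15');rep()
a=cv2.imread('pics/s15.png')[150:290,180:340];cv2.imwrite('pics/s15z.png',cv2.resize(a,None,fx=4,fy=4,interpolation=cv2.INTER_CUBIC))
E
```

```text
21.3 box [-0.1082  0.0006  0.0547] rot [180.    0.  171.3] F [ 0.5  1.8 -0.4] 0.0592
```

View pics/w15.png

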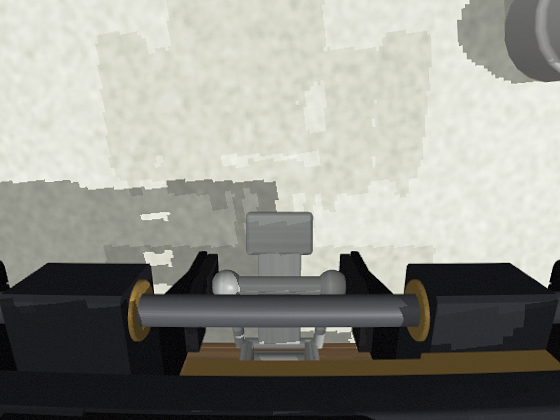

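View pics/s15z.png

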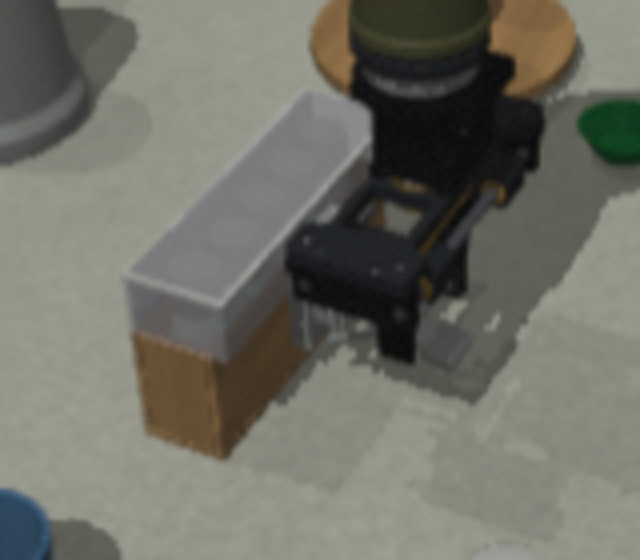

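Request:
{"op": "carry_out", "data": {
  "plan": [
    {"fingers": 1, "dx": -0.04, "dy": 0, "dz": -0.25, "rx": 0, "ry": 0, "rz": 0},
    {"fingers": 1, "dx": -0.05, "dy": 0, "dz": -0.25, "rx": 0, "ry": 0, "rz": 0},
    {"fingers": 1, "dx": -0.12, "dy": 0, "dz": -0.25, "rx": 0, "ry": 0, "rz": 0},
    {"fingers": 1, "dx": -0.12, "dy": 0, "dz": -0.25, "rx": 0, "ry": 0, "rz": 0},
    {"fingers": 1, "dx": -0.16, "dy": 0, "dz": -0.17, "rx": 0, "ry": 0, "rz": 0},
    {"fingers": 1, "dx": -0.16, "dy": 0, "dz": -0.17, "rx": 0, "ry": 0, "rz": 0},
    {"fingers": 1, "dx": -0.16, "dy": 0, "dz": -0.1, "rx": 0, "ry": 0, "rz": 0},
    {"fingers": 1, "dx": -0.16, "dy": 0, "dz": -0.1, "rx": 0, "ry": 0, "rz": 0},
    {"fingers": 1, "dx": 0, "dy": 0, "dz": 0, "rx": 0, "ry": 0, "rz": 0}
  ]
}}

```text
time_s: 22.42
tool_pos: [0.4917, -0.0462, 0.101]
tool_rot: [180.0, 0.0, 171.3]
force: [-0.8, 2.8, -1.1]
grip_width: 0.0595
```

```bash
python3 - <<'E'
from h import *
shot('side','s16');o=shot('wrist','w16');rep()
a=cv2.imread('pics/s16.png')[150:290,180:340];cv2.imwrite('pics/s16z.png',cv2.resize(a,None,fx=4,fy=4,interpolation=cv2.INTER_CUBIC))
E
```

```text
22.525 box [-0.0792  0.0004  0.1008] rot [180.    0.  171.3] F [-1.2  3.1 -1.7] 0.0596
```

View pics/w16.png

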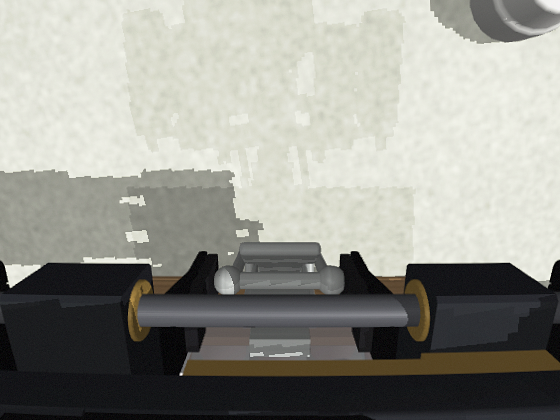

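View pics/s16z.png

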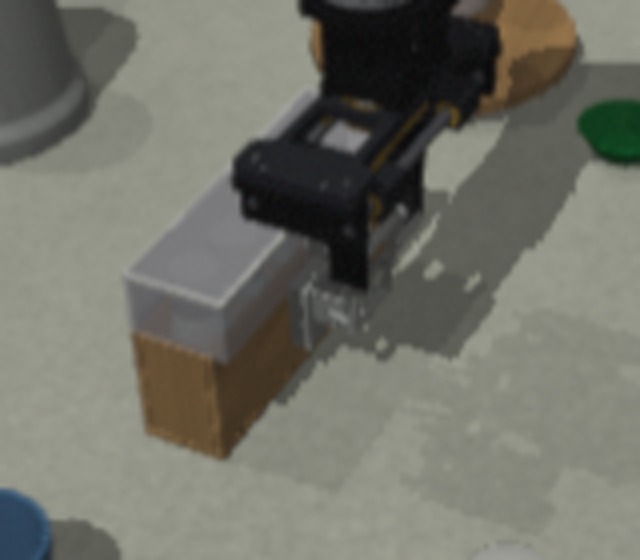

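```bash
python3 - <<'E'
from h import *
ims=[]
for f in('w15','w16'):
    a=cv2.imread(f'pics/{f}.png')[220:320,190:370];ims.append(cv2.resize(a,None,fx=4,fy=3,interpolation=cv2.INTER_CUBIC)[:290])
cv2.imwrite('pics/cmp.png',np.vstack(ims))
E
```

```text
(no output)
```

View pics/cmp.png

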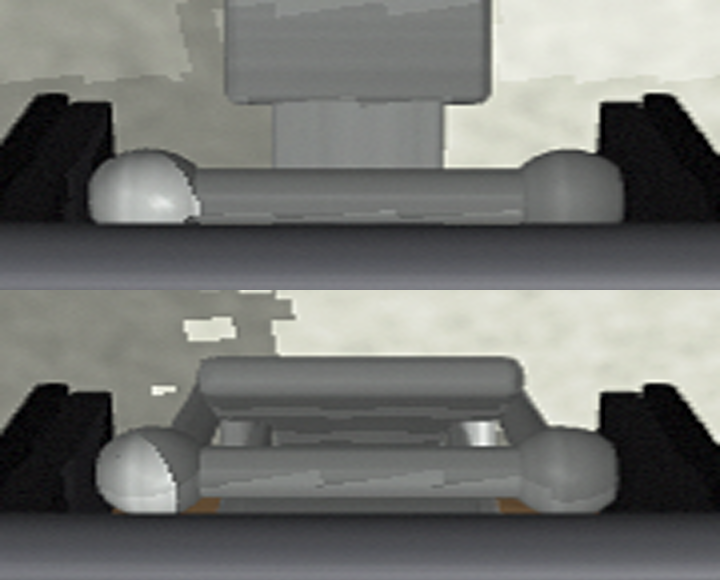

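```bash
python3 - <<'E'
from h import *
for f,span,top in(('w15',133.75,270.),('w16',130.,265.7)):
    d=np.load(f'pics/{f}.npz');K=d['mtx'];T=d['tool_from_camera']
    Z=K[0,0]*.062/span; 
    v=top+.007*K[0,0]/Z
    p=cv2.undistortPoints(np.array([[[279.,v]]]),K,d['dist_coeffs'])[0,0]
    print(f,Z,v,(T@np.array([p[0]*Z,p[1]*Z,Z,1]))[:3], box(d['pos']))
E
```

```text
w15 0.16658167181186234 285.1008064516129 [-1.89700827e-03  6.92636610e-05 -1.07319315e-02] [-0.10824677  0.00062009  0.05475437]
w16 0.17138691234489684 280.3774193548387 [-1.96895832e-03  7.65760110e-05 -5.74864086e-03] [-0.07900268  0.00040211  0.10089263]
```

Request:
{"op": "carry_out", "data": {
  "plan": [
    {"fingers": 1, "dx": 0, "dy": 0, "dz": -0.1, "rx": 0, "ry": 0, "rz": 0},
    {"fingers": 1, "dx": 0, "dy": 0, "dz": -0.1, "rx": 0, "ry": 0, "rz": 0},
    {"fingers": 1, "dx": 0, "dy": 0, "dz": 0, "rx": 0, "ry": 0, "rz": 0}
  ],
  "force": 60
}}

```text
time_s: 22.9
tool_pos: [0.491, -0.0461, 0.107]
tool_rot: [-180.0, -0.0, 171.3]
force: [-1.5, 4.1, -0.8]
grip_width: 0.0589
```

```bash
python3 - <<'E'
from h import *
o=shot('wrist','w17');rep()
a=cv2.imread('pics/w17.png')[220:400,150:410];cv2.imwrite('pics/w17z.png',cv2.resize(a,None,fx=3,fy=3,interpolation=cv2.INTER_CUBIC)[:540])
E
```

```text
22.95 box [-0.0794  0.0004  0.107 ] rot [-180.    -0.   171.3] F [-1.4  3.7 -1.8] 0.0585
```

View pics/w17z.png

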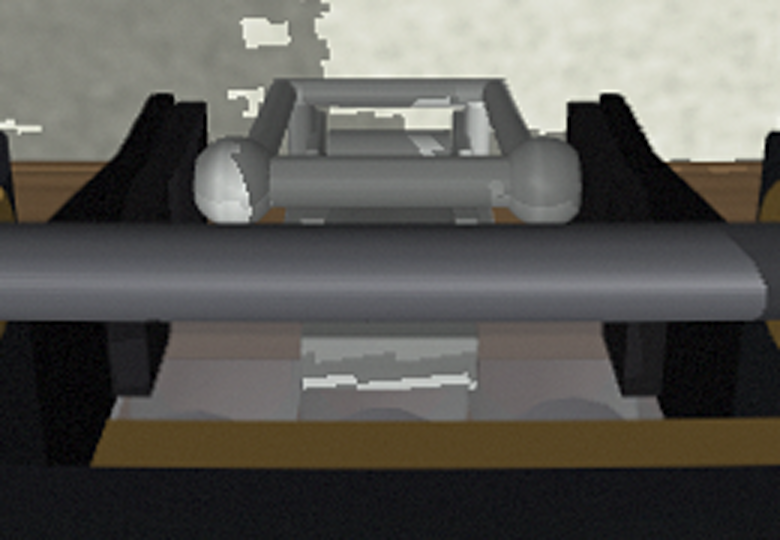

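```bash
python3 - <<'E'
from h import *
d=np.load('pics/w17.npz');K=d['mtx'];T=d['tool_from_camera']
span=(580-195)/3;Z=K[0,0]*.062/span;top=220+138/3;v=top+.007*K[0,0]/Z
p=cv2.undistortPoints(np.array([[[279.,v]]]),K,d['dist_coeffs'])[0,0]
print('bar in tool',Z,v,(T@np.array([p[0]*Z,p[1]*Z,Z,1]))[:3], box(d['pos']))
for z in np.arange(.045,.075,.003):
    q=box(atz('w17',(280,250.7),z)); r=np.hypot(-q[0]-.056,z-.058); print(round(z,3),q.round(4),round(r,4),'lam',round(np.degrees(np.arctan2(z-.058,-q[0]-.056))+106,0))
for z in np.arange(.104,.124,.002):
    print(round(z,3),box(atz('w17',(279,v),z))[0].round(4))
E
```

```text
bar in tool 0.17361271640132406 280.48924731182797 [-3.03434804e-03  8.00968953e-05 -3.74041394e-03] [-0.07948809  0.00038649  0.10702933]
0.045 [-0.0655  0.0012  0.045 ] 0.0161 lam 52.0
0.048 [-0.0667  0.0012  0.048 ] 0.0146 lam 63.0
0.051 [-0.0679  0.0012  0.051 ] 0.0138 lam 75.0
0.054 [-0.0691  0.0012  0.054 ] 0.0137 lam 89.0
0.057 [-0.0703  0.0012  0.057 ] 0.0143 lam 102.0
0.06 [-0.0715  0.0011  0.06  ] 0.0156 lam 113.0
0.063 [-0.0727  0.0011  0.063 ] 0.0174 lam 123.0
0.066 [-0.0739  0.0011  0.066 ] 0.0196 lam 130.0
0.069 [-0.0751  0.0011  0.069 ] 0.0221 lam 136.0
0.072 [-0.0763  0.0011  0.072 ] 0.0247 lam 141.0
0.104 -0.0731
0.106 -0.0741
0.108 -0.0751
0.11 -0.0761
0.112 -0.0771
0.114 -0.0781
0.116 -0.0791
0.118 -0.0801
0.12 -0.0811
0.122 -0.0821
0.124 -0.0831
```

Request:
{"op": "carry_out", "data": {
  "plan": [
    {"fingers": 1, "dx": -0.2, "dy": 0, "dz": 0, "rx": 0, "ry": 0, "rz": 0},
    {"fingers": 1, "dx": -0.2, "dy": 0, "dz": 0, "rx": 0, "ry": 0, "rz": 0},
    {"fingers": 1, "dx": -0.2, "dy": 0, "dz": 0, "rx": 0, "ry": 0, "rz": 0},
    {"fingers": 1, "dx": -0.18, "dy": 0, "dz": 0, "rx": 0, "ry": 0, "rz": 0},
    {"fingers": 1, "dx": 0, "dy": 0, "dz": 0, "rx": 0, "ry": 0, "rz": 0}
  ]
}}

```text
time_s: 23.58
tool_pos: [0.5138, -0.0498, 0.1065]
tool_rot: [180.0, -0.1, 171.2]
force: [-3.1, 3.3, -1.5]
grip_width: 0.0587
```

```bash
python3 - <<'E'
from h import *
o=shot('side','s18');o=shot('wrist','w18');rep()
a=cv2.imread('pics/w18.png')[220:400,150:410];cv2.imwrite('pics/w18z.png',cv2.resize(a,None,fx=3,fy=3,interpolation=cv2.INTER_CUBIC)[:540])
a=cv2.imread('pics/s18.png')[150:290,180:340];cv2.imwrite('pics/s18z.png',cv2.resize(a,None,fx=4,fy=4,interpolation=cv2.INTER_CUBIC))
E
```

```text
23.675 box [-0.0564  0.0002  0.1066] rot [-1.800e+02 -1.000e-01  1.712e+02] F [-3.1  4.  -2.4] 0.0586
```

View pics/w18z.png

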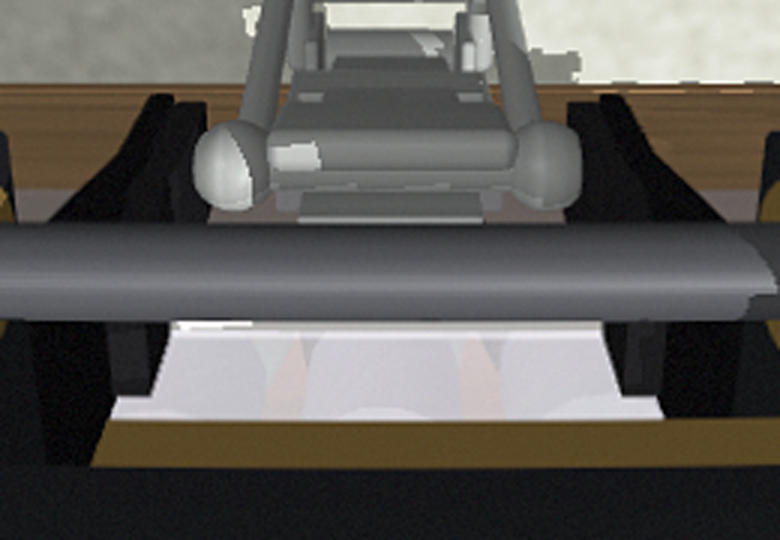

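View pics/s18z.png

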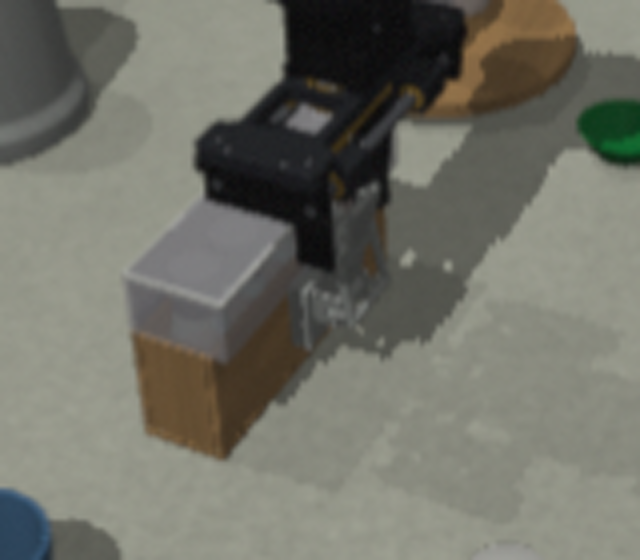

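```bash
python3 - <<'E'
from h import *
d=np.load('pics/w18.npz');K=d['mtx'];T=d['tool_from_camera']
span=(582-195)/3;Z=K[0,0]*.062/span;top=220+122/3;v=top+.007*K[0,0]/Z
p=cv2.undistortPoints(np.array([[[279.,v]]]),K,d['dist_coeffs'])[0,0]
print('bar in tool',Z,v,(T@np.array([p[0]*Z,p[1]*Z,Z,1]))[:3], box(d['pos']))
for z in np.arange(.104,.124,.002):
    print(round(z,3),box(atz('w18',(279,v),z))[0].round(4))
E
```

```text
bar in tool 0.17271549306074874 275.23118279569894 [-1.87274550e-04  7.91152108e-05 -3.84729052e-03] [-0.05642798  0.0002211   0.10657207]
0.104 -0.0531
0.106 -0.0541
0.108 -0.0551
0.11 -0.056
0.112 -0.057
0.114 -0.058
0.116 -0.0589
0.118 -0.0599
0.12 -0.0609
0.122 -0.0618
0.124 -0.0628
```

Request:
{"op": "carry_out", "data": {
  "plan": [
    {"fingers": 1, "dx": -0.11, "dy": 0, "dz": 0, "rx": 0, "ry": 0, "rz": 0},
    {"fingers": 1, "dx": 0, "dy": 0, "dz": 0.12, "rx": 0, "ry": 0, "rz": 0},
    {"fingers": 1, "dx": 0, "dy": 0, "dz": 0.12, "rx": 0, "ry": 0, "rz": 0},
    {"fingers": 1, "dx": 0, "dy": 0, "dz": 0, "rx": 0, "ry": 0, "rz": 0}
  ]
}}

```text
time_s: 24.18
tool_pos: [0.5168, -0.0502, 0.0993]
tool_rot: [-180.0, -0.1, 171.2]
force: [-3.7, 4.2, -1.8]
grip_width: 0.0583
```

```bash
python3 - <<'E'
from h import *
o=shot('wrist','w19');rep()
a=cv2.imread('pics/w19.png')[220:400,150:410];cv2.imwrite('pics/w19z.png',cv2.resize(a,None,fx=3,fy=3,interpolation=cv2.INTER_CUBIC)[:540])
E
```

```text
24.225 box [-0.0533  0.0003  0.0994] rot [-1.800e+02 -1.000e-01  1.712e+02] F [-2.8  3.5 -1.7] 0.0585
```

View pics/w19z.png

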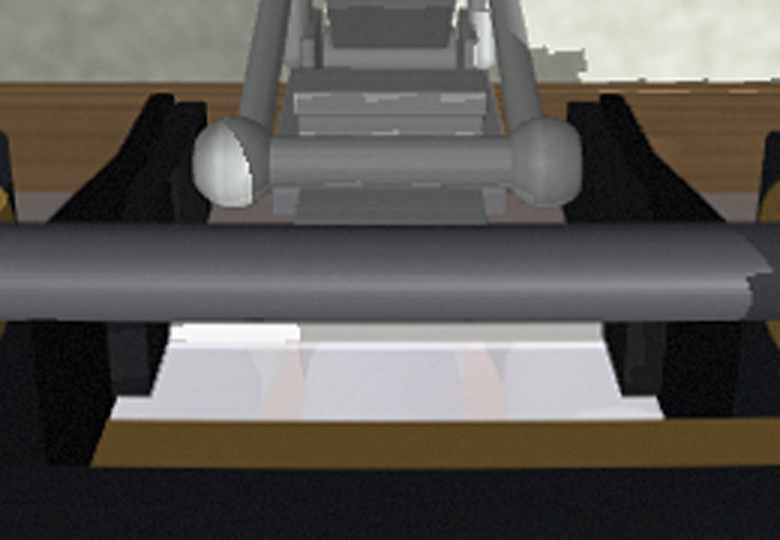

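Request:
{"op": "carry_out", "data": {
  "plan": [
    {"fingers": 1, "dx": 0, "dy": 0, "dz": 0.1, "rx": 0, "ry": 0, "rz": 0},
    {"fingers": 1, "dx": 0, "dy": 0, "dz": 0.1, "rx": 0, "ry": 0, "rz": 0},
    {"fingers": 1, "dx": 0, "dy": 0, "dz": 0, "rx": 0, "ry": 0, "rz": 0}
  ]
}}

```text
time_s: 24.6
tool_pos: [0.5178, -0.0503, 0.0942]
tool_rot: [-180.0, 0.0, 171.3]
force: [-3.7, 5.0, 4.3]
grip_width: 0.0587
```

```bash
python3 - <<'E'
from h import *
o=shot('side','s20');o=shot('wrist','w20');rep()
a=cv2.imread('pics/w20.png')[220:400,150:410];cv2.imwrite('pics/w20z.png',cv2.resize(a,None,fx=3,fy=3,interpolation=cv2.INTER_CUBIC)[:540])
a=cv2.imread('pics/s20.png')[150:290,180:340];cv2.imwrite('pics/s20z.png',cv2.resize(a,None,fx=4,fy=4,interpolation=cv2.INTER_CUBIC))
E
```

```text
24.7 box [-0.0524  0.0003  0.0942] rot [-180.     0.   171.2] F [-4.   3.8  3.5] 0.0589
```

View pics/w20z.png

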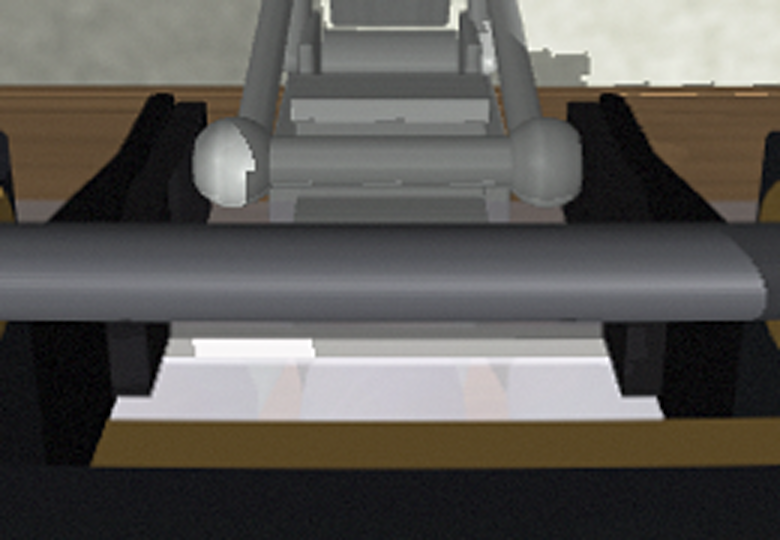

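View pics/s20z.png

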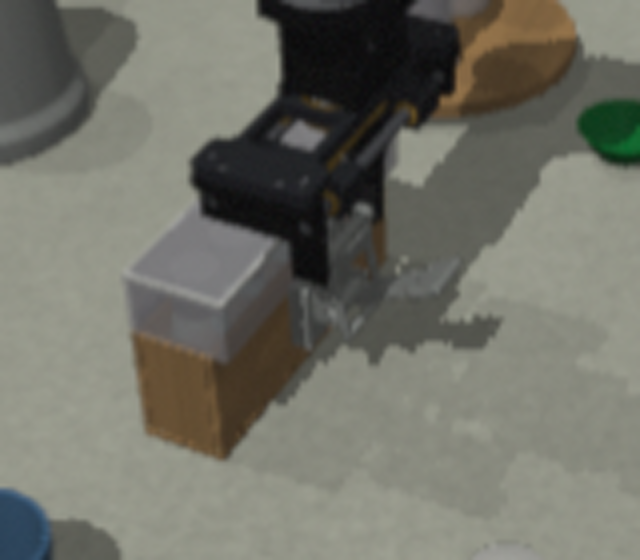

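Request:
{"op": "carry_out", "data": {
  "plan": [
    {"fingers": 1, "dx": 0, "dy": 0, "dz": 0.05, "rx": 0, "ry": 0, "rz": 0},
    {"fingers": 1, "dx": 0, "dy": 0, "dz": 0.0, "rx": 0, "ry": 0, "rz": 0},
    {"fingers": -1, "dx": 0, "dy": 0, "dz": 0, "rx": 0, "ry": 0, "rz": 0},
    {"fingers": -1, "dx": 0, "dy": 0, "dz": 0, "rx": 0, "ry": 0, "rz": 0},
    {"fingers": -1, "dx": 0, "dy": 0, "dz": 0, "rx": 0, "ry": 0, "rz": 0}
  ]
}}

```text
time_s: 25.32
tool_pos: [0.5181, -0.0515, 0.0922]
tool_rot: [-179.9, 0.1, 171.2]
force: [0.1, 0.3, 0.3]
grip_width: 0.0808
```

```bash
python3 - <<'E'
from h import *
o=shot('wrist','w21');rep()
a=cv2.imread('pics/w21.png')[220:400,150:410];cv2.imwrite('pics/w21z.png',cv2.resize(a,None,fx=3,fy=3,interpolation=cv2.INTER_CUBIC)[:540])
E
```

```text
25.375 box [-0.0521 -0.0007  0.0921] rot [-1.800e+02  1.000e-01  1.712e+02] F [0.7 0.4 0.1] 0.0829
```

View pics/w21z.png

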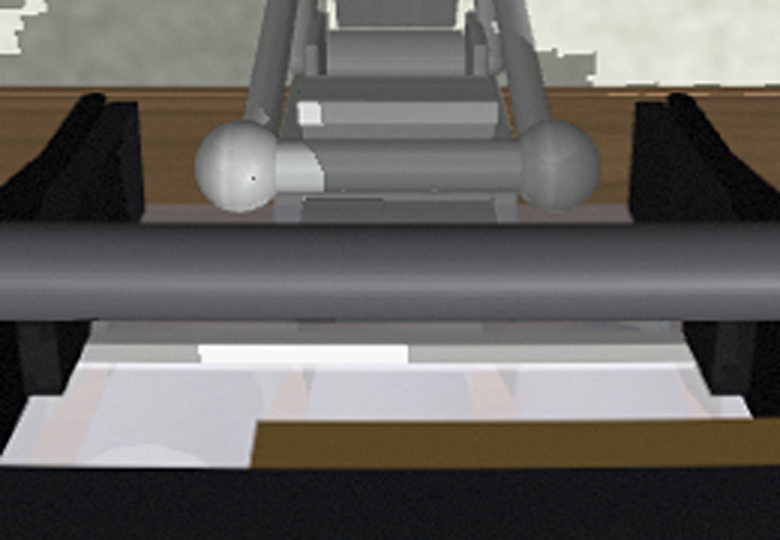

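Request:
{"op": "carry_out", "data": {
  "plan": [
    {"fingers": -1, "dx": 0, "dy": 0, "dz": -0.4, "rx": 0, "ry": 0, "rz": 0},
    {"fingers": -1, "dx": 0, "dy": 0, "dz": -0.8, "rx": 0, "ry": 0, "rz": 0},
    {"fingers": -1, "dx": 0, "dy": 0, "dz": -1, "rx": 0, "ry": 0, "rz": 0},
    {"fingers": 1, "dx": 0.5, "dy": 0, "dz": -1, "rx": 0, "ry": 0, "rz": 0},
    {"fingers": 1, "dx": 0.8, "dy": 0, "dz": 0, "rx": 0, "ry": 0, "rz": 0},
    {"fingers": 1, "dx": 0.9, "dy": 0.02, "dz": 0, "rx": 0, "ry": 0, "rz": 0},
    {"fingers": 1, "dx": 0, "dy": 0, "dz": 0, "rx": 0, "ry": 0, "rz": 0},
    {"fingers": 1, "dx": 0, "dy": 0, "dz": 0, "rx": 0, "ry": 0, "rz": 0}
  ]
}}

```text
time_s: 26.38
tool_pos: [0.4532, -0.04, 0.1887]
tool_rot: [-180.0, 0.1, 171.2]
force: [-0.1, -0.2, 0.3]
grip_width: 0.045
```

```bash
python3 - <<'E'
from h import *
o=shot('side','s22');o=shot('wrist','w22');rep();print(o['qpos'].round(1))
a=cv2.imread('pics/s22.png')[150:290,180:340];cv2.imwrite('pics/s22z.png',cv2.resize(a,None,fx=4,fy=4,interpolation=cv2.INTER_CUBIC))
E
```

```text
26.475 box [-0.1178  0.001   0.1884] rot [180.    0.  171.3] F [ 0.8 -0.3  0.3] 0.0373
[ 59.6  -4.3 -54.8 110.6  -3.7  71.8  87.3]
```

View pics/w22.png

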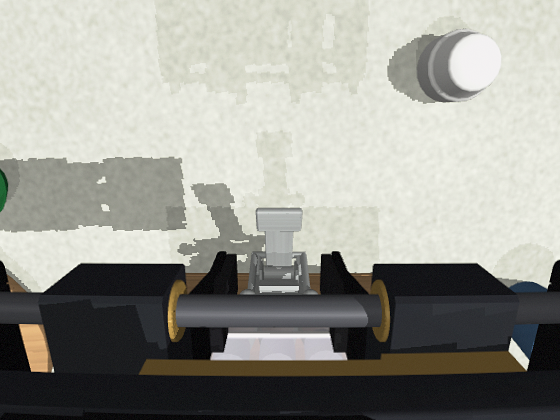

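View pics/s22z.png

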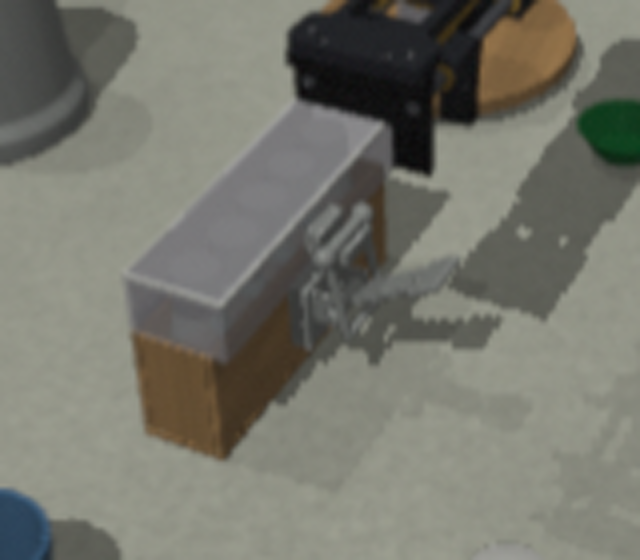

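```bash
python3 - <<'E'
from h import *
g=[([B(-.056,-.024,.104),B(-.056,.024,.104)],(0,0,255)),
([B(-.0675,-.015,.106),B(-.0675,.015,.106),B(-.0635,.015,.106),B(-.0635,-.015,.106),B(-.0675,-.015,.106)],(0,255,0))]
draw('s22',g,'s22m',(240,290,180,240),12)
q=box(atz('w22',(279,210),.095)),box(atz('w22',(279,230),.085));print(q)
E
```

```text
(array([-0.12302794,  0.00108643,  0.095     ]), array([-0.10409852,  0.0010925 ,  0.085     ]))
```

View pics/s22m.png

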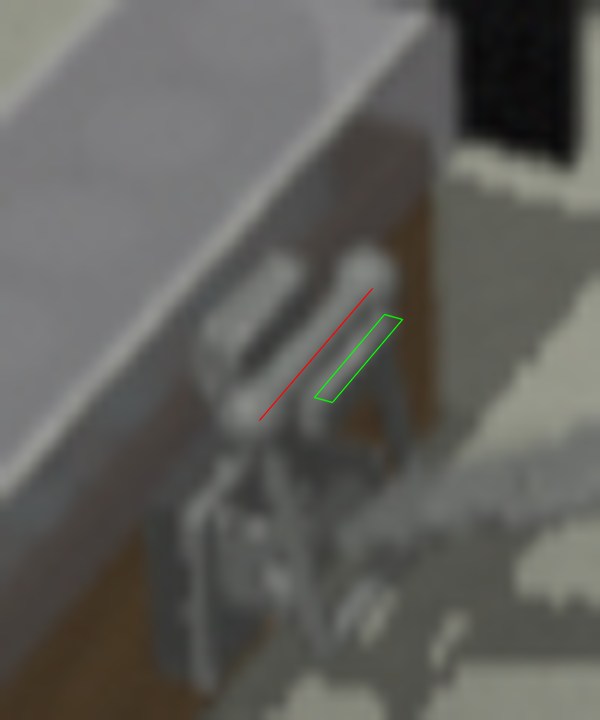

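Request:
{"op": "carry_out", "data": {
  "plan": [
    {"fingers": 1, "dx": 0, "dy": 0, "dz": 0.9, "rx": 0, "ry": 0, "rz": 0},
    {"fingers": 1, "dx": 0, "dy": 0, "dz": 0.9, "rx": 0, "ry": 0, "rz": 0},
    {"fingers": 1, "dx": 0, "dy": 0, "dz": 0.6, "rx": 0, "ry": 0, "rz": 0},
    {"fingers": 1, "dx": 0, "dy": 0, "dz": 0.35, "rx": 0, "ry": 0, "rz": 0},
    {"fingers": 1, "dx": 0, "dy": 0, "dz": 0.35, "rx": 0, "ry": 0, "rz": 0},
    {"fingers": 1, "dx": 0.1, "dy": 0, "dz": 0.35, "rx": 0, "ry": 0, "rz": 0}
  ]
}}

```text
time_s: 27.22
tool_pos: [0.45, -0.0391, 0.0844]
tool_rot: [180.0, 0.0, 171.3]
force: [-0.4, -1.1, 2.6]
grip_width: 0.0001
```

```bash
python3 - <<'E'
from h import *
o=shot('side','s23');rep()
a=cv2.imread('pics/s23.png')[150:290,180:340];cv2.imwrite('pics/s23z.png',cv2.resize(a,None,fx=4,fy=4,interpolation=cv2.INTER_CUBIC))
E
```

```text
27.275 box [-0.1223  0.001   0.0832] rot [ 1.800e+02 -1.000e-01  1.713e+02] F [0.2 0.8 0.8] 0.0005
```

View pics/s23z.png

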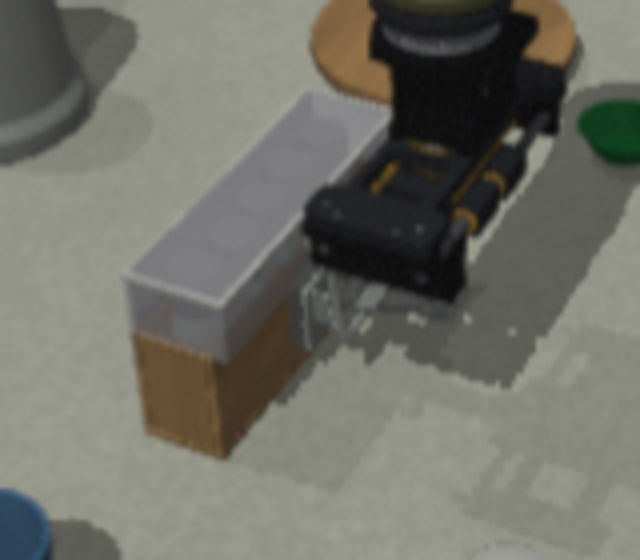

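Request:
{"op": "carry_out", "data": {
  "plan": [
    {"fingers": 1, "dx": 0, "dy": 0, "dz": 0.3, "rx": 0, "ry": 0, "rz": 0},
    {"fingers": 1, "dx": 0, "dy": 0, "dz": 0.3, "rx": 0, "ry": 0, "rz": 0},
    {"fingers": 1, "dx": 0, "dy": 0, "dz": 0.3, "rx": 0, "ry": 0, "rz": 0},
    {"fingers": 1, "dx": -0.07, "dy": 0, "dz": 0.3, "rx": 0, "ry": 0, "rz": 0}
  ]
}}

```text
time_s: 27.78
tool_pos: [0.4511, -0.0396, 0.0478]
tool_rot: [-180.0, -0.0, 171.2]
force: [-1.6, -0.3, 1.1]
grip_width: 0.0005
```

Request:
{"op": "carry_out", "data": {
  "plan": [
    {"fingers": 1, "dx": -0.07, "dy": 0, "dz": 0.25, "rx": 0, "ry": 0, "rz": 0},
    {"fingers": 1, "dx": 0, "dy": 0, "dz": 0.25, "rx": 0, "ry": 0, "rz": 0},
    {"fingers": 1, "dx": 0, "dy": 0, "dz": 0.2, "rx": 0, "ry": 0, "rz": 0}
  ]
}}

```text
time_s: 28.15
tool_pos: [0.4537, -0.0398, 0.027]
tool_rot: [180.0, 0.0, 171.3]
force: [0.2, 0.1, -0.4]
grip_width: 0.0002
```

```bash
python3 - <<'E'
from h import *
o=shot('wrist','w24');o=shot('side','s24');rep()
a=cv2.imread('pics/s24.png')[150:290,180:340];cv2.imwrite('pics/s24z.png',cv2.resize(a,None,fx=4,fy=4,interpolation=cv2.INTER_CUBIC))
E
```

```text
28.25 box [-0.1178  0.001   0.0269] rot [ 1.800e+02 -1.000e-01  1.713e+02] F [-0.5  0.2  0.2] 0.0006
```

View pics/w24.png

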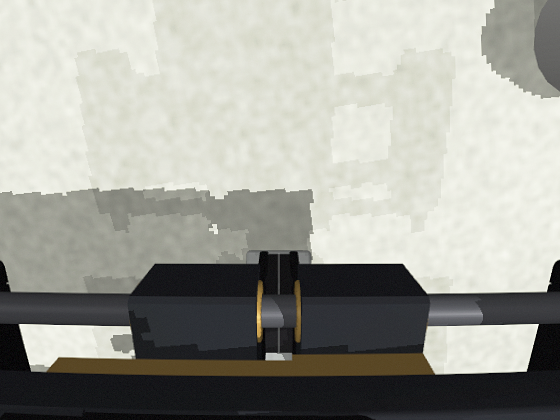

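View pics/s24z.png

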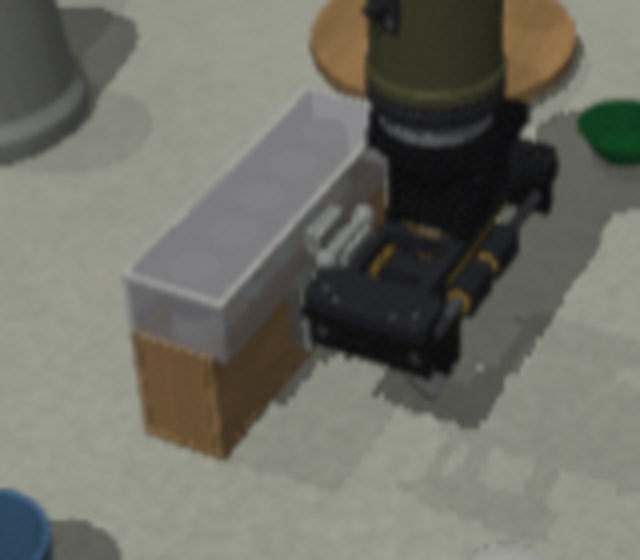

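Request:
{"op": "carry_out", "data": {
  "plan": [
    {"fingers": 1, "dx": 0, "dy": 0, "dz": 0.12, "rx": 0, "ry": 0, "rz": 0},
    {"fingers": 1, "dx": 0, "dy": 0, "dz": 0.05, "rx": 0, "ry": 0, "rz": 0}
  ]
}}

```text
time_s: 28.5
tool_pos: [0.4543, -0.0399, 0.0249]
tool_rot: [-179.9, -0.0, 171.2]
force: [-12.8, 1.7, 36.1]
grip_width: 0.0007
```

Request:
{"op": "carry_out", "data": {
  "plan": [
    {"fingers": 1, "dx": 0, "dy": 0, "dz": -0.4, "rx": 0, "ry": 0, "rz": 0},
    {"fingers": 1, "dx": 0, "dy": 0, "dz": -0.9, "rx": 0, "ry": 0, "rz": 0},
    {"fingers": 1, "dx": 0, "dy": 0, "dz": -1, "rx": 0, "ry": 0, "rz": 0},
    {"fingers": 1, "dx": 0, "dy": 0, "dz": -1, "rx": 0, "ry": 0, "rz": 0},
    {"fingers": 1, "dx": 0, "dy": 0, "dz": -1, "rx": 0, "ry": 0, "rz": 0},
    {"fingers": 1, "dx": 0, "dy": 0, "dz": -1, "rx": 0, "ry": 0, "rz": 0},
    {"fingers": 1, "dx": 0, "dy": 0, "dz": 0, "rx": 0, "ry": 0, "rz": 0}
  ]
}}

```text
time_s: 29.38
tool_pos: [0.4553, -0.0402, 0.1837]
tool_rot: [-179.9, 0.3, 171.2]
force: [0.1, 0.3, -0.4]
grip_width: 0.0007
```

```bash
python3 - <<'E'
from h import *
o=shot('top','t25');o=shot('wrist','w25');o=shot('side','s25');rep()
g=[]
for l,c in((0,(0,255,0)),(.2,(0,0,255))):
    a=np.radians(-35)+l
    e=lambda r,y:B(-.056-r*np.cos(a),y,.058+r*np.sin(a))
    g.append(([e(.03,-.011),e(.08,-.017),e(.08,.017),e(.03,.011)],c))
g.append(([B(-.056,-.024,.104),B(-.056,.024,.104)],(255,0,255)))
draw('s25',g,'s25m',(215,315,170,260),8)
draw('w25',g,'w25m',(190,370,150,330),4)
E
```

```text
29.525 box [-0.1181  0.0008  0.1806] rot [-1.800e+02 -1.000e-01  1.712e+02] F [ 0.2 -0.2 -0.6] 0.0005
```

View pics/s25m.png

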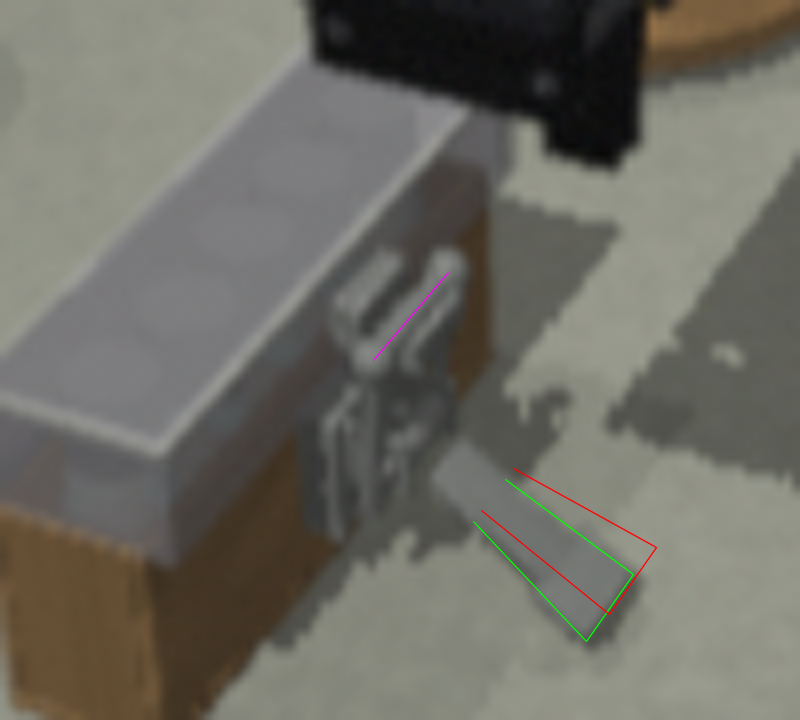

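View pics/w25.png

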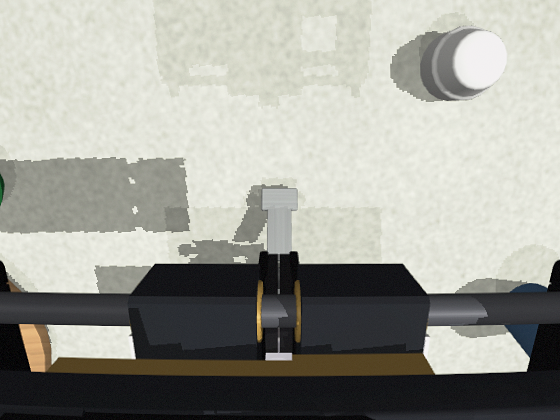

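View pics/t25.png

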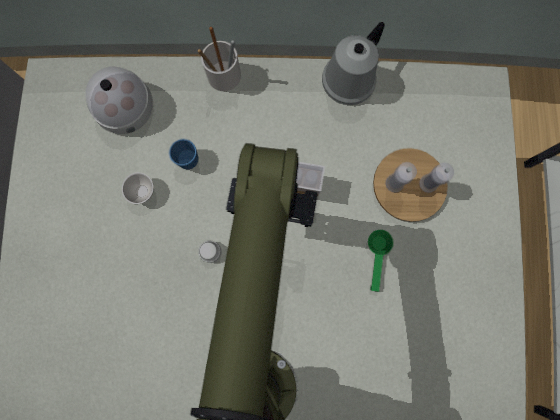

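```bash
python3 -c "
from cell import ticket
print(ticket.sign_off())"
```

```text
the job is handed in; nothing more can be done
None
```

The job is done and handed in at about 29.5 s of the 72 s allowed; `sign_off` reports no verdict.

**What I did:**
- **Jar:** I gripped the spare jar by its cap and pushed it down between jars 2 and 3 until it met the box floor. The push peaked at about 12 N, and the tip stopped within 0.1 mm of the predicted floor height.
- **Hood:** I swung it shut from behind with closed fingers and pressed it down to its stop, at about 34 N.
- **Latch:** I gripped the bail by its balls, carried the bar over the lip into the keeper pocket and let go. I then pressed the lever down past centre to its stop, with about 36 N on the last press.

**Last checks:**
- **Jars:** All five caps stood level and in line before the hood was shut. Through the clear hood afterwards they still look in line.
- **Latch:** The bar sits behind the keeper's lip. The lever image matches the model at 0 rad, clearly apart from 0.2 rad.
- **Crockery and gadgets:** In the top picture they look to be where they started.
- **Robot:** The arm is clear of everything, with a wrist force of about 0 N.

**Problems and what is unproven:**
- My first two move calls were refused because every row needs all its fields. Nothing moved.
- The bail bar slipped about 5 mm in the grip on the way up. I corrected for it before crossing the lip.
- The side camera's view is about 2–3 mm off the wrist camera's.
- I could not measure the bail's pull on the keeper or the exact hood angle. I judged both from the stops and the pictures.

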